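Slip the pill case under the sprung hold-down arm

ROBOT

A 7-joint arm with a two-finger parallel gripper is mounted at the origin on the work surface. World frame = base frame: x ahead of the robot, y to its left, z up, the work surface at z = 0. Lengths are in m, angles in rad, forces in N, time in s.
With the tool pointing down it reaches from about 0.4 to 0.85 m from the base axis. Payload 6.9 kg.
Tool frame: the origin (TCP) lies midway between the tips of the shut fingers; the grasp point (between the pads) lies 19 mm behind it; z points along the fingers, x is the direction in which the jaws open and shut, and the axes are right-handed (so a half turn about z gives the same grasp; the last joint's range is limited). The gripper opens to 85 mm and grips with 20 to 120 N. Pads are 22 mm wide; open, the fingers measure 114 mm over their backs; the gripper's body (76 mm by 85 mm) begins 54 mm behind the grasp point. The pads swing forward as they close: fully open they stand 13 mm farther back than shut.
Start: joints at [1.407, 0.507, -0.238, 1.5, 0.126, 1.149, -0.155], TCP at [0.166, -0.603, 0.231] pointing down, gripper open.
Joint ranges: [-3.08, 3.08], [-0.24, 2.05], [-1.43, 1.35], [0, 2.5], [-1.52, 4.66], [0.17, 1.96], [-2.89, 2.89]. Speed limits (rad/s): [2.39, 2.39, 3.14, 3.14, 3.14, 3.14, 3.14].

INTERFACE

Orientations are given as a rotation vector (axis times angle).
In Python, from workcell import get_obs, snapshot, calibration, close_job gives the robot as it stands. The module is installed in compiled form; this text tells all that it offers.
- The arm moves only by the tool apply_moves, never from a script. Its argument "steps" is a list of rows, each an object with "gripper": the closure, from 0 (fully open) to 1 (shut); "xyz": the shift along the tool's x, y, z in mm, a list of three; "turn": the turn, a rotation vector about the tool's x, y, z in rad, a list of three. A call has 1 to 5 rows; each row is the pose to reach, as a shift and turn from the pose commanded when the call began, along the tool's axes at that moment; what a row does not reach only later rows make up. A row lasts 1/12 s, in which the tool goes at most 41.7 mm and 7.16 degrees, less where a joint would pass 70% of its speed; a pose out of reach is approached as far as the arm can. A call with a gripper value outside its range is refused whole. The fingers move at their own pace and stop on an object; the grip force is fixed at half the most. Time passes only in rows, so rows that repeat a pose let the fingers close. It gives the time, the measured TCP pose, the force and the opening at its end, in the units of the state.
- get_obs(): the state, without advancing time (a new reading comes with each control period).
- snapshot(name): name is "scene" or "top"; returns (picture, depth): 480x640x3 uint8, blue, green, red; 480x640 float32, m along the optical axis (not along the pixel's ray), 0 where there is no reading.
- calibration(name): a dict with "fx", "fy", "cx", "cy" (pixels), "dist" ([k1, k2, p1, p2, k3] as OpenCV has them; the pictures are not rectified), "cam_to_world" (4x4, takes a point from camera to world coordinates). Camera axes: x right, y down, z forward; pixel columns grow to the right and rows downward; lengths in m; the calibration is good to about 2 mm. A picture is of the moment at which its call begins. calibration takes no time and is no camera call.
- close_job(): hands the job in, once; it reports no verdict.
The state is a dict: "time": time; "joint_pos": joint angles; "dq": joint speeds; "effort": joint torques, N m; "position": TCP position; "ee_rot": TCP orientation; "contact_force": force on the tool from outside, world axes, zero at the start; "ft_torque": the same for the moment, N m; "gripper_width": finger opening in m.
Only numpy, scipy, OpenCV 4.12 (cv2) and the standard library are available. Lean on these libraries where they do the work, as an engineer would, in place of code of your own. Each camera call takes 0.05 s, during which the arm holds its last target.

TASK

Put the pill case in the metal stand so that its lid is held shut: slide it flat along the stand from the open mouth, hinge end (bevelled) first, so that it pushes the sprung hold-down arm up and slips beneath it. Press it gently but positively home against the pad of the stop block, feeling for the contact without shoving hard, then let go so that it stays there against the pad with the arm bearing down on its lid. Leave everything else on the sill where it stands.

Things in the scene. Friction and masses are not known exactly. Their poses are not given: they have to be found in the camera images.
- pill_case: closed white pill case, 120 (x) x 44 (y) x 22 mm, about 90 g, flat and loose on the sill. Origin: centre of underside, z up. +x: hinge end, its top edge bevelled 8 x 8 mm (upright end face 14 mm tall); a clasp sticks out 3 mm at the -x end. The long sides are plain: grip across them (44 mm), grip centred 26 to 32 mm from the clasp end, so the hand clears rails and arm.
- case_nose (a point): point on the pill case: bottom edge of its hinge-end face, midway across (60 mm from the case's origin along its +x).
- stand: fixed metal stand. Base plate 225 x 90 mm, 6 mm thick; its top, 6 mm above the sill, is the floor the case slides on. Origin: on the sill, on the centre line; z up; x: sliding-in direction. Plate from x = -100 (open mouth) to +125 mm. Rails 9 mm tall, 49 mm apart, from x = 15 to 70 mm, with a flared entry from x = -1 mm on, about 60 mm wide there.
- hold_down: sprung hold-down arm of the stand. Origin: its pivot, at stand x = 105 mm, 36 mm above the sill, between cheeks 48 mm tall; axes as the stand's at rest. It reaches over the stop towards the mouth. The spring presses about 5 to 6 N on a case beneath it; the case lifts it about 0.1 rad (limit 0.5). Pushing in takes roughly 5 to 12 N on its slope, then 3 to 6 N of drag.
- bail_bar (a point): lowest point, midway across, of the hold-down arm's rounded bearing bar (22 mm wide), 70 mm from the pivot; at rest 15 mm above the stand's floor, 7 mm lower than the top of a case lying there.
- bail_tip (a point): free tip, underside, of the hold-down arm's lead-in plate (22 mm wide), which slopes up from the bearing bar towards the mouth at 24 degrees; at rest at stand x = 2 mm, 29 mm above the stand's floor, 7 mm higher than the top of a case lying there.
- stop: stop block, 40 mm wide, 14 thick, 12 tall, set anew 60 to 65 mm along the stand's x. Origin: bottom centre of its face to the mouth; axes as the stand's. A rigid pad (30 x 10 mm) is screwed 2 to 14 mm out of that face, how far is unknown: find it by feel. A light pin (1 N) in it, 4 mm proud, goes flush as the case seats. Seat with 5 to 10 N beyond sliding drag, held a moment; 16 N breaks it.
- vial: tall frosted vial with cap, 28 mm across, 130 mm tall, standing beside the stand; bystander. Origin at the centre of its foot.
- stopper: cut-glass carafe stopper, 42 mm across, 70 mm tall, standing beside the stand; bystander. Origin at the centre of its foot.
- bowl: green melamine bowl, 136 mm across, 60 mm tall; bystander. Origin at the centre of its foot.
- timer: chrome bell timer with a dial on top, 74 mm across, 63 mm tall; bystander. Origin at the centre of its foot.
- tumbler: drinking glass, 68 mm across, 100 mm tall; bystander. Origin at the centre of its foot.
- jar: amber glass jar with white cap, 56 mm across, 85 mm tall; bystander. Origin at the centre of its foot.
- specs_case: black spectacles case lying flat, 160 x 62 x 38 mm; bystander. Origin at the centre of its underside.
Not all that is in view belongs to the job. Of the things like the pill_case, leave any that is green; of the rest the smaller one is meant.

How it is judged:
On the way, in this order (a step that is already met when the one before it is completed fails the run):
1. the case's hinge end is beneath the hold-down arm and has pushed it up, not yet pressing on the stop (angle between hold_down's own z axis and vertical above 0.05 rad and contact force between hold_down and pill_case above 1 N and contact force between pill_case and stop below 2 N), for 0.05 s.
2. the case, under the arm, is pressed on the stop with at least 4 N (contact force between pill_case and stop above 4 N and angle between hold_down's own z axis and vertical above 0.05 rad and x of case_nose in the frame of stop above -0.0175 m), for 0.2 s.
At the end, for the whole second after the job is handed in: The case lies at rest and flat on the stand's floor (2.5 mm, 0.05 rad), within 4 mm of the centre line and 0.07 rad of its direction, hinge end on the stop's pad with the pin pressed in (over 0.7 N, at most 17.5 mm from the block), the hold-down arm bearing on it with over 2 N (x of case_nose in the frame of stop above -0.0175 m and contact force between pill_case and stop above 0.7 N and y of case_nose in the frame of stand between -0.004 and 0.004 m and z of case_nose in the frame of stand below 0.0085 m and angle between the x axis of pill_case and the x axis of stand, either way round below 0.07 rad and angle between pill_case's own z axis and vertical below 0.05 rad and contact force between hold_down and pill_case above 2 N and linear speed of pill_case below 0.01 m/s); the robot touches nothing.
It fails at once if the case is pressed on the stop with more than 16 N (contact force between pill_case and stop above 16 N).
It fails at once if the hold-down arm is forced up by more than 0.35 rad (angle between hold_down's own z axis and vertical above 0.35 rad).
It fails at once if a bystander is pushed more than 25 mm or tipped over (distance of any of vial, stopper, bowl, timer, tumbler, jar, specs_case from where it was at the start of the episode above 0.025 m or angle between any of vial, stopper, bowl, timer, tumbler, jar, specs_case's own z axis and vertical above 0.4 rad).
It also fails if it takes over 58 s, if anything falls off the work surface, if the arm or the gripper's body presses on something with over 40 N, if the wrist force passes 120 N, or if a joint passes its speed limit or range.

## Working session

There is one attempt and no reset: what is moved stays moved. The work goes in short steps, Python scripts to look and compute and a tool call to move; the robot and the scene stay as the last step left them, time stands still between calls to the robot, and variables do not carry over. Pictures are saved under pics/ and viewed, and the job is handed in when it is done.

Besides the shell and the picture viewer there is one more tool, called after "Request:" by a JSON object that holds its "name" and its "arguments", one argument or row to a line. apply_moves: Moves the arm, as the interface text tells. Its arguments: {"type":"object","properties":{"steps":{"type":"array"}},"required":["steps"]}

```bash
mkdir -p pics
python3 - <<'E'
from workcell import *
import cv2,numpy as np
for n in("scene","top"):
    p,d=snapshot(n); cv2.imwrite(f"pics/{n}0.png",p); np.save(f"pics/{n}0.npy",d)
    c=calibration(n); print(n,{k:np.round(v,4).tolist() for k,v in c.items()}); print((d>0).mean())
o=get_obs(); print({k:np.round(v,4) for k,v in o.items()})
E
```

```text
scene {'fx': 454.62, 'fy': 454.62, 'cx': 317.4052, 'cy': 237.2883, 'dist': [-0.0614, 0.0, 0.0, 0.0, 0.0], 'cam_to_world': [[-0.1498, 0.8049, -0.5743, 1.0731], [0.9887, 0.1183, -0.0921, 0.0929], [-0.0063, -0.5816, -0.8135, 0.8255], [0.0, 0.0, 0.0, 1.0]]}
0.996142578125
top {'fx': 500.2012, 'fy': 500.2012, 'cx': 315.6896, 'cy': 240.8166, 'dist': [-0.0814, 0.0, 0.0, 0.0, 0.0], 'cam_to_world': [[0.0159, -0.9934, 0.1132, 0.3916], [-0.9997, -0.0179, -0.0162, 0.0213], [0.0181, -0.1129, -0.9934, 1.3435], [0.0, 0.0, 0.0, 1.0]]}
0.9961165364583333
{'time': np.float64(0.1), 'joint_pos': array([ 1.4075,  0.5083, -0.2375,  1.501 ,  0.1257,  1.1489, -0.1548]), 'dq': array([ 0.0018, -0.0022, -0.0005, -0.0023, -0.0006, -0.0001,  0.0003]), 'effort': array([-4.40000e-03, -6.21836e+01, -2.19460e+00, -2.50205e+01,
        1.25000e-02,  7.90000e-03, -0.00000e+00]), 'position': array([ 0.1658, -0.6021,  0.2305]), 'ee_rot': array([-2.4983e+00,  1.9031e+00,  2.0000e-03]), 'contact_force': array([-0.2806,  0.4459,  0.9259]), 'ft_torque': array([-0.0544, -0.0509,  0.0023]), 'gripper_width': np.float64(0.0852)}
```

View pics/scene0.png

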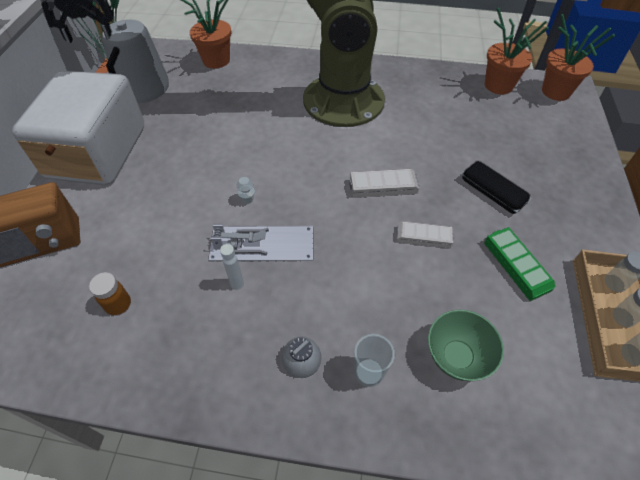

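View pics/top0.png

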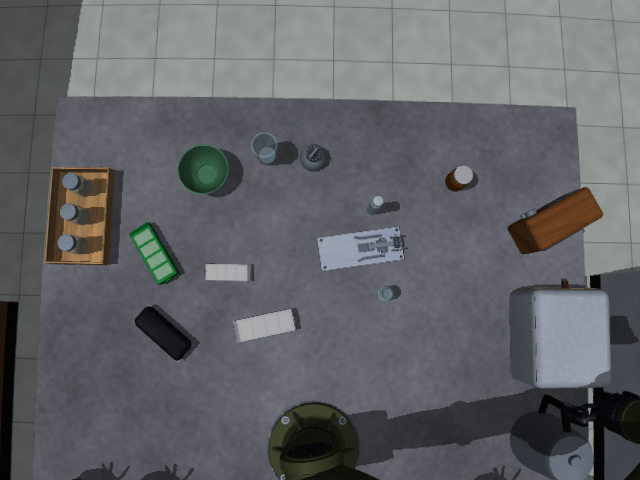

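The small white case is at scene (425,234) / top (228,272). The larger white one and the green one are decoys. The stand is at top (362,248), with its mouth to the left and the arm to the right. Next I'll zoom in.

Run:
```python
import cv2,numpy as np
a=cv2.imread("pics/top0.png");b=cv2.imread("pics/scene0.png")
f=lambda im,x,y,w,h,s:cv2.resize(im[y:y+h,x:x+w],None,fx=s,fy=s,interpolation=cv2.INTER_CUBIC)
A=f(a,310,190,110,75,7);cv2.imwrite("pics/t1.png",A)
A=f(b,200,170,130,90,6);cv2.imwrite("pics/s1.png",A)
cv2.imwrite("pics/c1.png",np.vstack([f(a,195,250,70,40,8),f(b,390,210,70,40,8)[:, :560]]) [:600])
```

```text
(no output)
```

View pics/t1.png

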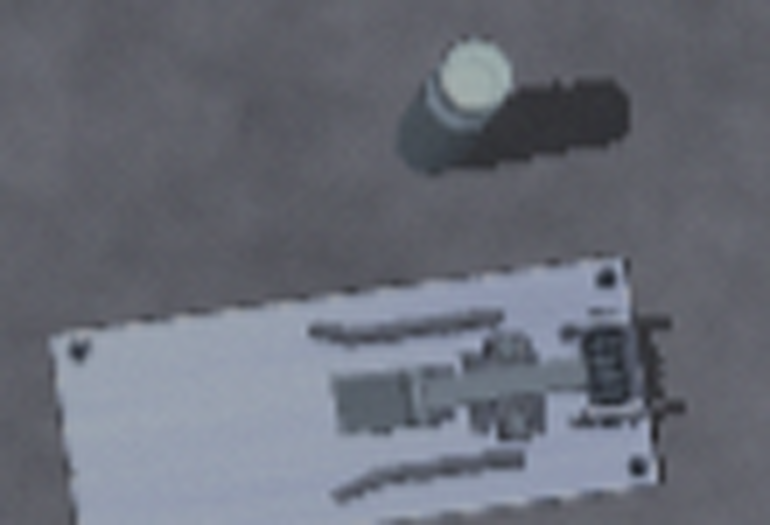

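View pics/s1.png

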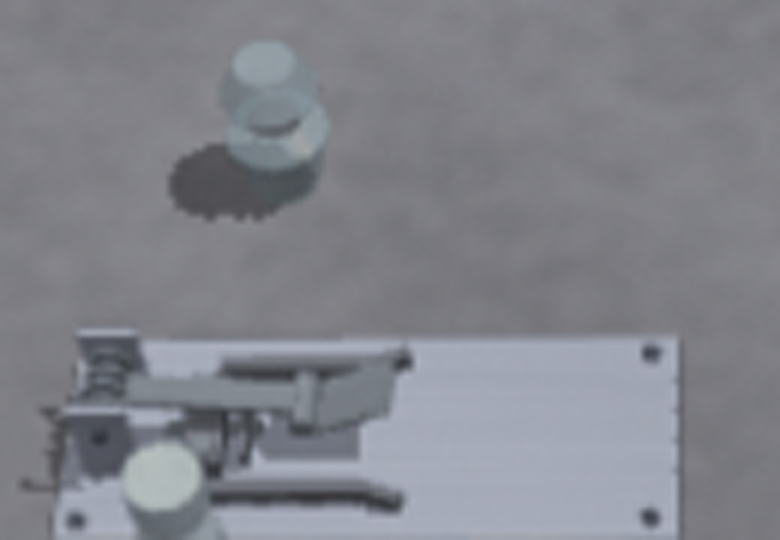

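View pics/c1.png

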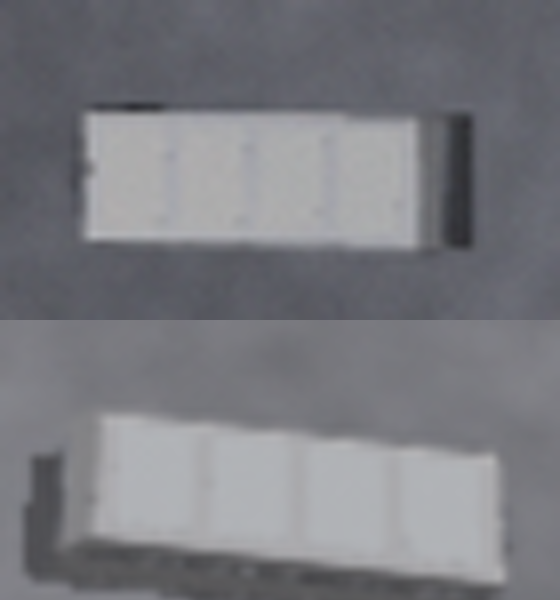

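Top crop: the bevel is the shaded band at the right end (px about 247–250) with its shadow beyond it, so the hinge end faces -y, towards the stand. Small clasp marks show at the left end. Now to measure both.

```bash
cat > h.py <<'E'
import cv2,numpy as np
from workcell import *
def ray(n,uv):
    c=calibration(n);K=np.array([[c['fx'],0,c['cx']],[0,c['fy'],c['cy']],[0,0,1]])
    p=cv2.undistortPoints(np.float64(uv).reshape(-1,1,2),K,np.array(c['dist'])).reshape(-1,2)
    T=np.array(c['cam_to_world']);return T[:3,3],(T[:3,:3]@np.c_[p,np.ones(len(p))].T).T,T
def onz(n,uv,z):
    o,r,_=ray(n,uv);return o+r*((z-o[2])/r[:,2])[:,None]
def deep(n,uv,d):
    o,r,_=ray(n,uv);return o+r*np.asarray(d).reshape(-1,1)
def cloud(n,dep,x0,y0,x1,y1):
    yy,xx=np.mgrid[y0:y1,x0:x1];uv=np.c_[xx.ravel(),yy.ravel()]
    return uv,deep(n,uv,dep[y0:y1,x0:x1].ravel())
def rect(n,mask,z):
    cs,_=cv2.findContours(mask,cv2.RETR_EXTERNAL,cv2.CHAIN_APPROX_NONE)
    c=max(cs,key=cv2.contourArea).reshape(-1,2)
    w=onz(n,c,z)[:,:2]
    (ctr,wh,a)=cv2.minAreaRect((w*1000).astype(np.float32))
    return w,ctr,wh,a
E
python3 - <<'E'
from h import *
for n,(x0,y0,x1,y1),(sx0,sy0,sx1,sy1) in (("top",(195,250,265,290),(310,220,420,280)),("scene",(390,210,465,255),(200,215,330,270))):
    im=cv2.imread(f"pics/{n}0.png");d=np.load(f"pics/{n}0.npy")
    for nm,b in(("case",(x0,y0,x1,y1)),("stand",(sx0,sy0,sx1,sy1))):
        uv,P=cloud(n,d,*b)
        g=im[b[1]:b[3],b[0]:b[2]].reshape(-1,3).astype(int)
        print(n,nm,"floor z",np.percentile(P[:,2],[2,20,50,80,98]).round(4))
        m=((g.min(1)>135) if nm=="case" else (g[:,0]>140)).astype(np.uint8).reshape(b[3]-b[1],-1)
        M=np.zeros(im.shape[:2],np.uint8);M[b[1]:b[3],b[0]:b[2]]=m*255
        M=cv2.morphologyEx(M,cv2.MORPH_CLOSE,np.ones((3,3)))
        print(" mask z",np.median(P[m.ravel()>0,2]), "n",m.sum())
        w,c,wh,a=rect(n,M,.022 if nm=="case" else .006);print("  rect",np.round(c,1),np.round(wh,1),round(a,2))
E
```

```text
top case floor z [-0.0071 -0.0031 -0.0001  0.0188  0.0249]
 mask z 0.020721968617707254 n 662
  rect [455.  235.4] [ 42.2 106.5] 1.06
top stand floor z [-0.0064 -0.0023  0.0012  0.0059  0.036 ]
 mask z 0.004844535517302684 n 2072
  rect [ 526.5 -120.6] [ 88.9 223.5] 9.04
scene case floor z [-0.0033 -0.0015  0.0004  0.0203  0.0238]
 mask z 0.021517928382038698 n 825
  rect [454.9 236.6] [ 45.  112.1] 0.17
scene stand floor z [-0.0029 -0.0005  0.0031  0.0079  0.128 ]
 mask z 0.006020503742005356 n 2514
  rect [ 529.2 -120.5] [101.8 226.1] 8.29
```

```bash
cat >> h.py <<'E'
def fitrect(w,ctr,ang,L,W,trim=10):
    """refine: w contour mm; ang of long axis; line-fit of the four sides in the rough frame"""
    e=np.array([np.cos(ang),np.sin(ang)]);f=np.array([-e[1],e[0]])
    q=(w-ctr)@np.c_[e,f];out={}
    for k,(i,s,h,o) in {'+x':(0,1,L/2,W/2),'-x':(0,-1,L/2,W/2),'+y':(1,1,W/2,L/2),'-y':(1,-1,W/2,L/2)}.items():
        m=(abs(q[:,i]-s*h)<5)&(abs(q[:,1-i])<o-trim)
        if m.sum()<5: out[k]=None;continue
        p=np.polyfit(q[m,1-i],q[m,i],1);r=q[m,i]-np.polyval(p,q[m,1-i])
        g=abs(r)<1.5;p=np.polyfit(q[m,1-i][g],q[m,i][g],1);out[k]=(round(p[1],2),round(p[0],4),int(g.sum()))
    return out
E
python3 - <<'E'
from h import *
D=np.pi/180
for n,b,s in (("top",(195,250,265,290),(310,220,420,280)),("scene",(390,210,465,255),(200,215,330,270))):
    im=cv2.imread(f"pics/{n}0.png");up=4
    for nm,q,z,ctr,a,L,W in(("case",b,.022,(455,236),-90*D,112,44),("stand",s,.006,(526.5,-120.6),-81*D,225,90)):
        c=cv2.resize(im[q[1]:q[3],q[0]:q[2]],None,fx=up,fy=up,interpolation=cv2.INTER_LINEAR).astype(int)
        m=((c.min(2)>(125)) if nm=="case" else (c[:,:,0]>130)).astype(np.uint8)
        m=cv2.morphologyEx(m,cv2.MORPH_OPEN,np.ones((9,9)))
        cs,_=cv2.findContours(m,cv2.RETR_EXTERNAL,cv2.CHAIN_APPROX_NONE);k=max(cs,key=cv2.contourArea).reshape(-1,2)
        uv=(k+.5)/up-.5+np.array(q[:2]);w=onz(n,uv,z)[:,:2]*1000
        print(n,nm,fitrect(w,np.array(ctr),a,L,W))
# bystanders: foot
    d=np.load(f"pics/{n}0.npy")
for nm,uv,z in(("vialcap",(377.8,200.5),.13),("vialfoot",(370.5,210.5),0.),("stopper",(385.5,293),.035)):
    print(nm,onz("top",[uv],z).round(3))
print("scene vialcap",onz("scene",[(227,249.5)],.13),"stopper top",onz("scene",[(244,181)],.07))
E
```

```text
top case {'+x': (np.float64(56.43), np.float64(-0.0359), 37), '-x': (np.float64(-53.63), np.float64(-0.0252), 37), '+y': (np.float64(21.7), np.float64(0.0084), 138), '-y': (np.float64(-21.14), np.float64(-0.013), 139)}
top stand {'+x': (np.float64(111.21), np.float64(0.0151), 44), '-x': (np.float64(-111.61), np.float64(0.0007), 103), '+y': (np.float64(44.21), np.float64(0.0014), 293), '-y': (np.float64(-44.67), np.float64(-0.0018), 298)}
scene case {'+x': (np.float64(61.17), np.float64(-0.0468), 6), '-x': (np.float64(-57.73), np.float64(0.0607), 35), '+y': (np.float64(22.4), np.float64(0.0064), 171), '-y': (np.float64(-23.26), np.float64(-0.0051), 165)}
scene stand {'+x': None, '-x': (np.float64(-113.48), np.float64(-0.0008), 104), '+y': (np.float64(44.59), np.float64(-0.0124), 296), '-y': (np.float64(-47.62), np.float64(0.0049), 193)}
vialcap [[ 0.633 -0.151  0.13 ]]
vialfoot [[ 0.631 -0.149  0.   ]]
stopper [[ 0.407 -0.185  0.035]]
scene vialcap [[ 0.63391989 -0.14746088  0.13      ]] stopper top [[ 0.40975568 -0.17950724  0.07      ]]
```

```bash
cat >> h.py <<'E'
from scipy.spatial.transform import Rotation as Ro
def plan(xyz_mm,head_deg=None):
    o=get_obs();R=Ro.from_rotvec(o['ee_rot']).as_matrix();p=np.array(o['position'])*1000
    s=R.T@(np.array(xyz_mm)-p)
    print("t",round(float(o['time']),2),"pos",p.round(1),"heading",np.degrees(np.arctan2(R[1,0],R[0,0])).round(2),"tilt",np.degrees(np.arccos(-R[2,2])).round(2),"F",np.round(o['contact_force'],1),"w",round(float(o['gripper_width'])*1000,1))
    print("shift",s.round(1))
    if head_deg is not None:
        h=np.radians(head_deg);T=np.array([[np.cos(h),np.sin(h),0],[np.sin(h),-np.cos(h),0],[0,0,-1]]).T
        T=np.c_[[np.cos(h),np.sin(h),0],[np.sin(h),-np.cos(h),0],[0,0,-1]]
        print("turn",Ro.from_matrix(R.T@T).as_rotvec().round(4))
E
python3 -c "
from h import *
plan((350,-450,230),-40)"
```

```text
t 0.1 pos [ 165.8 -602.1  230.5] heading -74.6 tilt 0.09 F [-0.3  0.4  0.9] w 85.2
shift [ -97.8 -218.     0.7]
turn [-5.000e-04  1.500e-03 -6.038e-01]
```

Request:
{"name": "apply_moves", "arguments": {
  "steps": [
    {"gripper": 0,"xyz": [-98,-218,0],"turn": [0,0,-0.6]},
    {"gripper": 0,"xyz": [-98,-218,0],"turn": [0,0,-0.6]},
    {"gripper": 0,"xyz": [-98,-218,0],"turn": [0,0,-0.6]},
    {"gripper": 0,"xyz": [-98,-218,0],"turn": [0,0,-0.6]},
    {"gripper": 0,"xyz": [-98,-218,0],"turn": [0,0,-0.6]}
  ]
}}

```text
time: 0.52
position: [0.3274, -0.4682, 0.2311]
ee_rot: [-2.953, 1.071, 0.001]
contact_force: [0.5, -0.9, -0.1]
gripper_width: 0.0854
```

```bash
python3 -c "
from h import *
plan((460,-200,230),0)"
```

```text
t 0.52 pos [ 327.4 -468.2  231.1] heading -39.87 tilt 0.03 F [ 0.5 -0.9 -0.1] w 85.4
shift [ -70.2 -290.8    1.1]
turn [-2.000e-04  4.000e-04 -6.959e-01]
```

Request:
{"name": "apply_moves", "arguments": {
  "steps": [
    {"gripper": 0,"xyz": [-70,-290,0],"turn": [0,0,-0.5]},
    {"gripper": 0,"xyz": [-70,-290,0],"turn": [0,0,-0.5]},
    {"gripper": 0,"xyz": [-70,-290,0],"turn": [0,0,-0.5]},
    {"gripper": 0,"xyz": [-70,-290,0],"turn": [0,0,-0.5]},
    {"gripper": 0,"xyz": [-70,-290,0],"turn": [0,0,-0.5]}
  ]
}}

```text
time: 0.93
position: [0.4201, -0.2817, 0.231]
ee_rot: [-3.127, 0.305, 0.001]
contact_force: [0.6, -0.1, -0.1]
gripper_width: 0.0855
```

```bash
python3 -c "
from h import *
plan((455,0,200),0)"
```

```text
t 0.93 pos [ 420.1 -281.7  231. ] heading -11.14 tilt 0.03 F [ 0.6 -0.1 -0.1] w 85.5
shift [ -20.2 -283.1   31.1]
turn [-0.0002  0.0005 -0.1944]
```

Request:
{"name": "apply_moves", "arguments": {
  "steps": [
    {"gripper": 0,"xyz": [-20,-283,0],"turn": [0,0,-0.194]},
    {"gripper": 0,"xyz": [-20,-283,0],"turn": [0,0,-0.194]},
    {"gripper": 0,"xyz": [-20,-283,0],"turn": [0,0,-0.194]},
    {"gripper": 0,"xyz": [-20,-283,0],"turn": [0,0,-0.194]},
    {"gripper": 0,"xyz": [-20,-283,0],"turn": [0,0,-0.194]}
  ]
}}

```text
time: 1.35
position: [0.4468, -0.0752, 0.2312]
ee_rot: [3.141, -0.013, -0.0]
contact_force: [0.6, -0.6, -0.4]
gripper_width: 0.0853
```

```bash
python3 -c "
from h import *
plan((455,262,150),0)"
```

```text
t 1.35 pos [446.8 -75.2 231.2] heading -0.48 tilt 0.02 F [ 0.6 -0.6 -0.4] w 85.3
shift [   5.4 -337.3   81.1]
turn [ 0.0001  0.0003 -0.0084]
```

Request:
{"name": "apply_moves", "arguments": {
  "steps": [
    {"gripper": 0,"xyz": [5,-337,80],"turn": [0,0,-0.008]},
    {"gripper": 0,"xyz": [5,-337,80],"turn": [0,0,-0.008]},
    {"gripper": 0,"xyz": [5,-337,80],"turn": [0,0,-0.008]},
    {"gripper": 0,"xyz": [5,-337,80],"turn": [0,0,-0.008]},
    {"gripper": 0,"xyz": [5,-337,80],"turn": [0,0,-0.008]}
  ]
}}

```text
time: 1.77
position: [0.4514, 0.1273, 0.1826]
ee_rot: [3.141, -0.001, -0.0]
contact_force: [1.5, 0.1, 0.3]
gripper_width: 0.0857
```

```bash
python3 -c "
from h import *
plan((455,262,100),0)"
```

```text
t 1.77 pos [451.4 127.3 182.6] heading -0.03 tilt 0.02 F [1.5 0.1 0.3] w 85.7
shift [   3.5 -134.7   82.6]
turn [ 0.0003  0.0001 -0.0006]
```

Request:
{"name": "apply_moves", "arguments": {
  "steps": [
    {"gripper": 0,"xyz": [3.5,-134.7,82],"turn": [0,0,0]},
    {"gripper": 0,"xyz": [3.5,-134.7,82],"turn": [0,0,0]},
    {"gripper": 0,"xyz": [3.5,-134.7,82],"turn": [0,0,0]},
    {"gripper": 0,"xyz": [3.5,-134.7,82],"turn": [0,0,0]},
    {"gripper": 0,"xyz": [3.5,-134.7,82],"turn": [0,0,0]}
  ]
}}

```text
time: 2.18
position: [0.4528, 0.2667, 0.0984]
ee_rot: [-3.138, -0.012, 0.006]
contact_force: [0.9, 0.2, 0.3]
gripper_width: 0.0852
```

```bash
python3 -c "
from h import *
plan((455,262,2.5),0)
p,d=snapshot('top');cv2.imwrite('pics/top1.png',p)
q,d=snapshot('scene');cv2.imwrite('pics/scene1.png',q)
cv2.imwrite('pics/m1.png',np.hstack([cv2.resize(p[220:320,170:290],None,fx=3.2,fy=3.2),cv2.resize(q[160:260,360:480],None,fx=3.2,fy=3.2)]))
"
```

```text
t 2.18 pos [452.8 266.7  98.4] heading 0.44 tilt 0.29 F [0.9 0.2 0.3] w 85.2
shift [ 2.6  5.1 95.9]
turn [-0.0032  0.0039  0.0076]
```

View pics/m1.png

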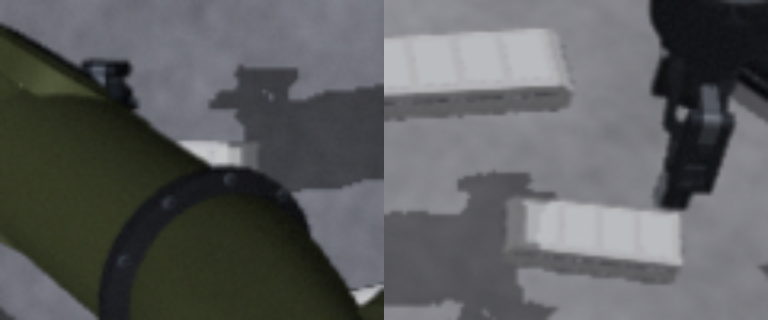

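The hand hovers behind the clasp end of the small case in the scene view. It overshot slightly and is still settling. Descending in two steps.

Request:
{"name": "apply_moves", "arguments": {
  "steps": [
    {"gripper": 0,"xyz": [0,0,20],"turn": [0,0,0]},
    {"gripper": 0,"xyz": [0,0,50],"turn": [0,0,0]},
    {"gripper": 0,"xyz": [0,0,60],"turn": [0,0,0]},
    {"gripper": 0,"xyz": [0,0,60],"turn": [0,0,0]}
  ]
}}

```text
time: 2.62
position: [0.4547, 0.2578, 0.0397]
ee_rot: [3.139, -0.003, -0.005]
contact_force: [0.3, -0.4, 0.6]
gripper_width: 0.0853
```

```bash
python3 -c "
from h import *
plan((455,262,2.5),0)
q,d=snapshot('scene');cv2.imwrite('pics/scene2.png',q)
cv2.imwrite('pics/m2.png',cv2.resize(q[150:270,370:500],None,fx=5,fy=5))
"
```

```text
t 2.62 pos [454.7 257.8  39.7] heading -0.11 tilt 0.25 F [ 0.3 -0.4  0.6] w 85.3
shift [ 0.4 -4.4 37.1]
turn [ 0.0031  0.0031 -0.0019]
```

View pics/m2.png

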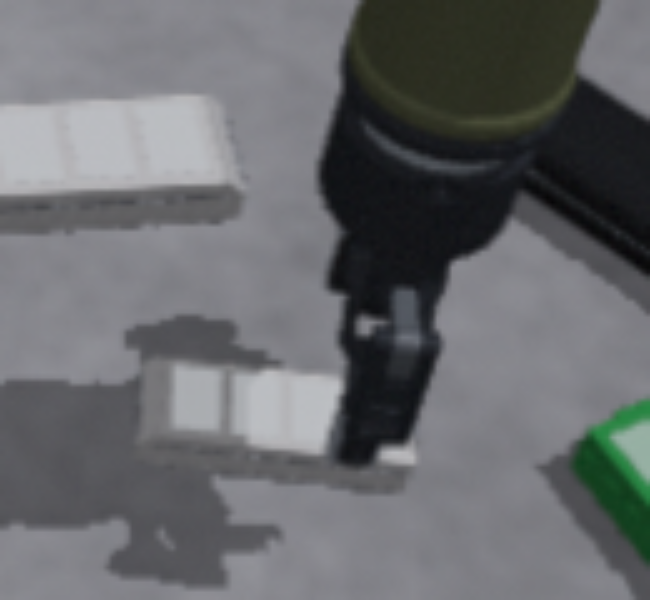

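The fingers straddle the case near the clasp end. The arm is ringing a little, so I'll wait a few rows.

Request:
{"name": "apply_moves", "arguments": {
  "steps": [
    {"gripper": 0,"xyz": [0,0,0],"turn": [0,0,0]},
    {"gripper": 0,"xyz": [0,0,0],"turn": [0,0,0]},
    {"gripper": 0,"xyz": [0,0,0],"turn": [0,0,0]},
    {"gripper": 0,"xyz": [0,0,0],"turn": [0,0,0]}
  ]
}}

```text
time: 3.0
position: [0.4559, 0.2605, 0.0422]
ee_rot: [-3.141, 0.001, -0.002]
contact_force: [0.2, 0.6, -1.3]
gripper_width: 0.0855
```

```bash
python3 -c "
from h import *
plan((455,262,2.5),0)
"
```

```text
t 3.0 pos [455.9 260.5  42.2] heading -0.02 tilt 0.09 F [ 0.2  0.6 -1.3] w 85.5
shift [-1.  -1.5 39.7]
turn [-0.0007 -0.0015 -0.0004]
```

Request:
{"name": "apply_moves", "arguments": {
  "steps": [
    {"gripper": 0,"xyz": [0,0,15],"turn": [0,0,0]},
    {"gripper": 0,"xyz": [0,0,30],"turn": [0,0,0]},
    {"gripper": 0,"xyz": [0,0,37],"turn": [0,0,0]},
    {"gripper": 0,"xyz": [0,0,38],"turn": [0,0,0]},
    {"gripper": 0,"xyz": [0,0,38],"turn": [0,0,0]}
  ]
}}

```text
time: 3.42
position: [0.4552, 0.2604, 0.0032]
ee_rot: [3.141, 0.001, -0.001]
contact_force: [-0.3, 0.1, 0.3]
gripper_width: 0.0857
```

Request:
{"name": "apply_moves", "arguments": {
  "steps": [
    {"gripper": 0.3,"xyz": [0,0,0],"turn": [0,0,0]},
    {"gripper": 0.4,"xyz": [0,0,0],"turn": [0,0,0]},
    {"gripper": 0.4,"xyz": [0,0,0],"turn": [0,0,0]}
  ]
}}

```text
time: 3.67
position: [0.4557, 0.2606, 0.0038]
ee_rot: [-3.141, 0.0, -0.001]
contact_force: [-0.3, 0.5, -0.3]
gripper_width: 0.0522
```

```bash
python3 -c "
from h import *
plan((455,262,2.5),0)
"
```

```text
t 3.67 pos [455.7 260.6   3.8] heading -0.01 tilt 0.06 F [-0.3  0.5 -0.3] w 52.2
shift [-0.7 -1.4  1.3]
turn [-0.0005 -0.0009 -0.0001]
```

Request:
{"name": "apply_moves", "arguments": {
  "steps": [
    {"gripper": 0.4,"xyz": [0,0,1],"turn": [0,0,0]},
    {"gripper": 0.7,"xyz": [0,0,1],"turn": [0,0,0]},
    {"gripper": 0.7,"xyz": [0,0,1],"turn": [0,0,0]},
    {"gripper": 0.7,"xyz": [0,0,1],"turn": [0,0,0]},
    {"gripper": 0.7,"xyz": [0,0,1],"turn": [0,0,0]}
  ]
}}

```text
time: 4.08
position: [0.4556, 0.2604, 0.0026]
ee_rot: [-3.141, 0.0, -0.001]
contact_force: [-0.4, -0.4, 5.5]
gripper_width: 0.0428
```

```bash
python3 -c "
from h import *
plan((455,262,60),0)
q,d=snapshot('scene');cv2.imwrite('pics/scene3.png',q)
cv2.imwrite('pics/m3.png',cv2.resize(q[150:270,370:500],None,fx=5,fy=5))
"
```

```text
t 4.08 pos [455.6 260.4   2.6] heading -0.01 tilt 0.04 F [-0.4 -0.4  5.5] w 42.8
shift [ -0.6  -1.6 -57.4]
turn [-0.0002 -0.0007 -0.0002]
```

View pics/m3.png

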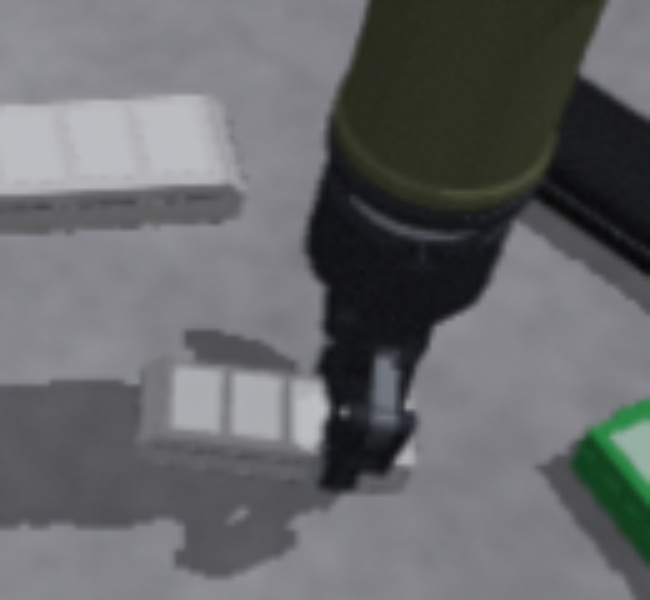

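Gripped, with a width of 42.8 mm. Now lift.

Request:
{"name": "apply_moves", "arguments": {
  "steps": [
    {"gripper": 0.7,"xyz": [0,0,-10],"turn": [0,0,0]},
    {"gripper": 0.7,"xyz": [0,0,-25],"turn": [0,0,0]},
    {"gripper": 0.7,"xyz": [0,0,-45],"turn": [0,0,0]},
    {"gripper": 0.7,"xyz": [0,0,-57],"turn": [0,0,0]},
    {"gripper": 0.7,"xyz": [0,0,-57],"turn": [0,0,0]}
  ]
}}

```text
time: 4.55
position: [0.4564, 0.2612, 0.0617]
ee_rot: [-3.14, 0.0, -0.005]
contact_force: [-0.4, 1.1, -1.3]
gripper_width: 0.043
```

```bash
python3 -c "
from h import *
plan((505.6,20,60),9)
q,d=snapshot('scene');cv2.imwrite('pics/scene4.png',q)
cv2.imwrite('pics/m4.png',cv2.resize(q[130:270,350:500],None,fx=4,fy=4))
"
```

```text
t 4.55 pos [456.4 261.2  61.7] heading -0.01 tilt 0.21 F [-0.4  1.1 -1.3] w 43.0
shift [ 49.3 241.2   1.4]
turn [-0.0018 -0.0032 -0.1572]
```

View pics/m4.png

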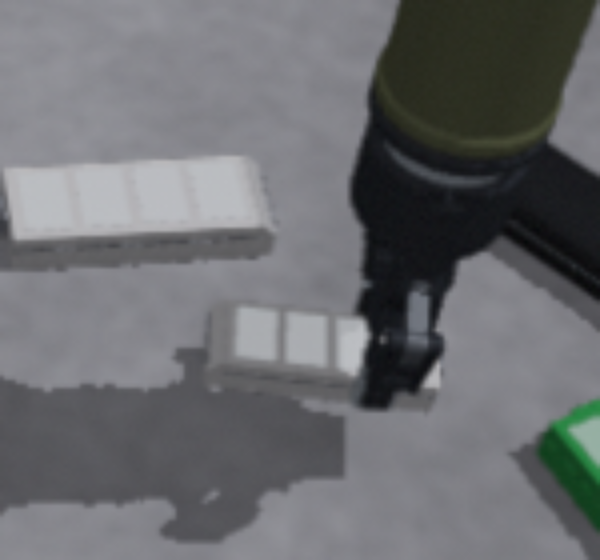

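The case is held and level, with its hinge end leading. Moving it towards the stand mouth.

Request:
{"name": "apply_moves", "arguments": {
  "steps": [
    {"gripper": 0.7,"xyz": [6,30,1],"turn": [0,0,-0.05]},
    {"gripper": 0.7,"xyz": [14,68,1],"turn": [0,0,-0.1]},
    {"gripper": 0.7,"xyz": [22,106,1],"turn": [0,0,-0.157]},
    {"gripper": 0.7,"xyz": [30,144,1],"turn": [0,0,-0.157]},
    {"gripper": 0.7,"xyz": [38,182,1],"turn": [0,0,-0.157]}
  ]
}}

```text
time: 5.02
position: [0.4928, 0.0765, 0.0573]
ee_rot: [-3.132, -0.248, 0.002]
contact_force: [1.1, 0.5, -0.6]
gripper_width: 0.0425
```

Request:
{"name": "apply_moves", "arguments": {
  "steps": [
    {"gripper": 0.7,"xyz": [1,25,0],"turn": [0,0,0]},
    {"gripper": 0.7,"xyz": [2,40,0],"turn": [0,0,0]},
    {"gripper": 0.7,"xyz": [2,45,0],"turn": [0,0,0]},
    {"gripper": 0.7,"xyz": [2,45,0],"turn": [0,0,0]},
    {"gripper": 0.7,"xyz": [2,45,0],"turn": [0,0,0]}
  ]
}}

```text
time: 5.43
position: [0.502, 0.0353, 0.0579]
ee_rot: [-3.131, -0.247, 0.001]
contact_force: [0.3, 1.0, 0.2]
gripper_width: 0.0428
```

```bash
python3 -c "
from h import *
plan((505.6,10.2,30),9)
p,d=snapshot('top');cv2.imwrite('pics/top5.png',p)
q,d=snapshot('scene');cv2.imwrite('pics/scene5.png',q)
cv2.imwrite('pics/m5.png',np.hstack([cv2.resize(p[190:310,230:430],None,fx=2,fy=2),cv2.resize(q[160:280,200:400],None,fx=2,fy=2)]))
"
```

```text
t 5.43 pos [502.   35.3  57.9] heading 9.03 tilt 0.07 F [0.3 1.  0.2] w 42.8
shift [-0.3 25.4 27.8]
turn [-0.0011  0.0004  0.0005]
```

View pics/m5.png

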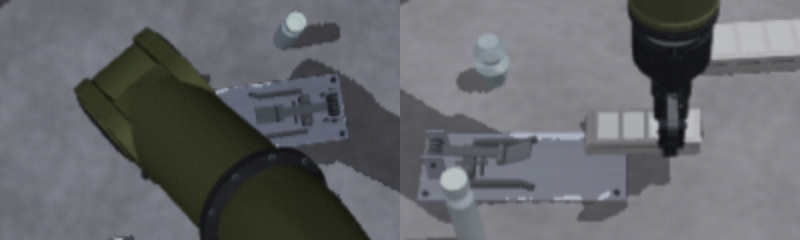

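The top view of the case is blocked by the arm; the scene view shows it over the mouth. I'll lower it over the plate and measure the lateral alignment in the scene view.

Request:
{"name": "apply_moves", "arguments": {
  "steps": [
    {"gripper": 0.7,"xyz": [0,12,10],"turn": [0,0,0]},
    {"gripper": 0.7,"xyz": [0,25,25],"turn": [0,0,0]},
    {"gripper": 0.7,"xyz": [0,25,38],"turn": [0,0,0]},
    {"gripper": 0.7,"xyz": [0,25,44],"turn": [0,0,0]},
    {"gripper": 0.7,"xyz": [0,25,44],"turn": [0,0,0]}
  ]
}}

```text
time: 5.95
position: [0.5053, 0.0097, 0.0126]
ee_rot: [-3.131, -0.248, 0.004]
contact_force: [-0.8, -0.3, -0.9]
gripper_width: 0.0426
```

Request:
{"name": "apply_moves", "arguments": {
  "steps": [
    {"gripper": 0.7,"xyz": [0,0,0],"turn": [0,0,0]},
    {"gripper": 0.7,"xyz": [0,0,0],"turn": [0,0,0]},
    {"gripper": 0.7,"xyz": [0,0,0],"turn": [0,0,0]}
  ]
}}

```text
time: 6.2
position: [0.5067, 0.01, 0.0148]
ee_rot: [-3.132, -0.248, -0.002]
contact_force: [-0.2, 0.1, -1.7]
gripper_width: 0.0431
```

```bash
python3 -c "
from h import *
plan((505.6,10.2,9),9)
q,d=snapshot('scene');cv2.imwrite('pics/scene6.png',q);np.save('pics/scene6.npy',d)
cv2.imwrite('pics/m6.png',cv2.resize(q[190:280,205:365],None,fx=5,fy=5))
"
```

```text
t 6.2 pos [506.7  10.   14.8] heading 9.04 tilt 0.07 F [-0.2  0.1 -1.7] w 43.1
shift [-1.1 -0.3  5.8]
turn [-0.0001 -0.0011  0.0007]
```

View pics/m6.png

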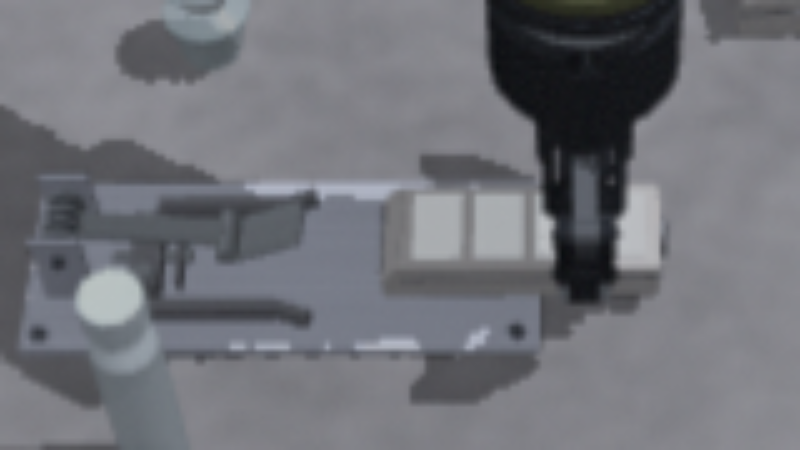

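```bash
cat >> h.py <<'E'
def proj(n,P):
    c=calibration(n);T=np.linalg.inv(np.array(c['cam_to_world']));K=np.array([[c['fx'],0,c['cx']],[0,c['fy'],c['cy']],[0,0,1]])
    return cv2.projectPoints(np.float64(P),cv2.Rodrigues(T[:3,:3])[0],T[:3,3],K,np.array(c['dist']))[0].reshape(-1,2)
O=np.array([524.3,-108.1]);e=np.array([.1564,-.9877]);f=np.array([.9877,.1564])
def prof(n,im,sx,ys,z):
    """mean grey profile over stand x list, along stand y list, at height z (mm)"""
    g=im.astype(np.float32).mean(2);A=[]
    for s in sx:
        P=np.array([np.r_[O+s*e+y*f,z] for y in ys])/1000
        uv=proj(n,P).astype(np.float32);A.append(cv2.remap(g,uv[:,0].reshape(1,-1),uv[:,1].reshape(1,-1),cv2.INTER_LINEAR)[0])
    return np.array(A)
E
python3 - <<'E'
from h import *
ys=np.arange(-56,57,.5)
s0=cv2.imread("pics/scene0.png");s6=cv2.imread("pics/scene6.png");t0=cv2.imread("pics/top0.png")
def edges(a,lab):
    d=np.gradient(cv2.GaussianBlur(a.reshape(1,-1),(5,1),1)[0])
    i=np.argsort(-abs(d));out=[]
    for k in i:
        if all(abs(ys[k]-o[0])>4 for o in out): out.append((ys[k],round(float(d[k]),1)))
        if len(out)==5:break
    print(lab,sorted(out))
for n,im in(("scene",s0),("top",t0)):
  for x in(-90,-75,-60,-45,-30,-15): edges(prof(n,im,[x-2,x,x+2],ys,6).mean(0),f"{n} plate x={x}")
  edges(prof(n,im,[42,45,48,51],ys,15).mean(0),n+" rails@15mm")
  edges(prof(n,im,[8,10,12,14],ys,31).mean(0),n+" leadin z31")
for x in(-80,-76,-72,-60,-56,-52,-130,-134,-138): edges(prof("scene",s6,[x-1,x,x+1],ys,34).mean(0),f"lid x={x}")
E
```

```text
scene plate x=-90 [(np.float64(-40.0), -8.1), (np.float64(-34.0), 7.6), (np.float64(33.0), -10.3), (np.float64(40.5), 7.9), (np.float64(45.5), -9.9)]
scene plate x=-75 [(np.float64(-50.0), 0.6), (np.float64(-45.5), 4.4), (np.float64(-41.0), 0.7), (np.float64(45.5), -10.9), (np.float64(50.5), 2.2)]
scene plate x=-60 [(np.float64(-54.0), -0.3), (np.float64(-47.5), 1.6), (np.float64(-43.0), 3.9), (np.float64(45.5), -12.1), (np.float64(50.5), 4.2)]
scene plate x=-45 [(np.float64(-48.0), 1.4), (np.float64(-43.5), 4.2), (np.float64(-29.5), -0.4), (np.float64(45.0), -11.9), (np.float64(50.5), 2.9)]
scene plate x=-30 [(np.float64(-48.0), 1.3), (np.float64(-43.5), 4.5), (np.float64(-29.5), -0.4), (np.float64(45.0), -11.9), (np.float64(49.5), 1.9)]
scene plate x=-15 [(np.float64(-48.0), 1.4), (np.float64(-43.5), 4.7), (np.float64(-29.5), -0.4), (np.float64(45.0), -11.5), (np.float64(49.5), 1.8)]
scene rails@15mm [(np.float64(-37.5), 7.0), (np.float64(-18.5), 7.4), (np.float64(29.5), -7.3), (np.float64(35.0), 10.8), (np.float64(50.0), -13.2)]
scene leadin z31 [(np.float64(-25.5), 4.5), (np.floa
[... 1842 characters left out ...]
id x=-56 [(np.float64(-38.5), -6.7), (np.float64(-24.5), 3.5), (np.float64(-16.5), 6.0), (np.float64(18.0), -7.3), (np.float64(23.0), -3.8)]
lid x=-52 [(np.float64(-38.5), -6.4), (np.float64(-25.0), 6.2), (np.float64(-16.5), 5.9), (np.float64(18.0), -7.5), (np.float64(23.0), -3.6)]
lid x=-130 [(np.float64(-25.5), 1.5), (np.float64(-21.0), -3.3), (np.float64(-5.0), 3.1), (np.float64(31.5), 5.9), (np.float64(44.5), 4.4)]
lid x=-134 [(np.float64(-5.0), 8.4), (np.float64(8.0), 6.0), (np.float64(24.0), -8.8), (np.float64(29.0), 4.1), (np.float64(47.0), 6.1)]
lid x=-138 [(np.float64(-34.5), 3.4), (np.float64(-6.0), 5.9), (np.float64(24.0), -10.6), (np.float64(37.0), -3.6), (np.float64(47.0), 5.8)]
```

The profile edges put the stand centre line at about +0.7 in my frame in both cameras, and the case lid at about -0.7. I'll shift +1.2 mm along tool x and lower gently.

Request:
{"name": "apply_moves", "arguments": {
  "steps": [
    {"gripper": 0.7,"xyz": [1.2,0,2],"turn": [0,0,0]},
    {"gripper": 0.7,"xyz": [1.2,0,3],"turn": [0,0,0]},
    {"gripper": 0.7,"xyz": [1.2,0,4],"turn": [0,0,0]},
    {"gripper": 0.7,"xyz": [1.2,0,4],"turn": [0,0,0]}
  ]
}}

```text
time: 6.58
position: [0.5074, 0.0097, 0.01]
ee_rot: [-3.132, -0.246, 0.0]
contact_force: [0.5, -0.4, -1.0]
gripper_width: 0.0428
```

Request:
{"name": "apply_moves", "arguments": {
  "steps": [
    {"gripper": 0.7,"xyz": [0,0,0.5],"turn": [0,0,0]},
    {"gripper": 0.7,"xyz": [0,0,1],"turn": [0,0,0]},
    {"gripper": 0.7,"xyz": [0,0,1],"turn": [0,0,0]}
  ]
}}

```text
time: 6.83
position: [0.5074, 0.0097, 0.0091]
ee_rot: [-3.132, -0.246, 0.0]
contact_force: [-0.6, 0.4, -1.0]
gripper_width: 0.0425
```

Request:
{"name": "apply_moves", "arguments": {
  "steps": [
    {"gripper": 0.7,"xyz": [0,0,0.5],"turn": [0,0,0]},
    {"gripper": 0.7,"xyz": [0,0,0.5],"turn": [0,0,0]}
  ]
}}

```text
time: 7.0
position: [0.5075, 0.0097, 0.0087]
ee_rot: [3.132, 0.246, -0.0]
contact_force: [0.7, -0.5, -0.2]
gripper_width: 0.0429
```

Run:
```python
from h import *
plan((505.6,10.2,9),9)
q,d=snapshot('scene');cv2.imwrite('pics/scene7.png',q)
ys=np.arange(-40,41,.5)
for z in (29,):
  for xs in((-80,-77,-74),(-60,-56,-52)):
    A=prof("scene",q,xs,ys,z).mean(0);d=np.gradient(cv2.GaussianBlur(A.reshape(1,-1),(5,1),1)[0]);
    for lo,hi in((-32,-20),(14,30)):
        m=(ys>lo)&(ys<hi);print(xs,[(y,round(float(v),1)) for y,v in zip(ys[m],d[m]) if abs(v)>2.5])
uv=proj("scene",[np.r_[O+s*e,z]/1000 for s,z in((-30,6),(-30,20),(-38,28))]);print(uv.round(1))
cv2.imwrite('pics/m7.png',cv2.resize(q[190:280,205:365],None,fx=5,fy=5))
```

```text
t 7.0 pos [507.5   9.7   8.7] heading 8.99 tilt 0.0 F [ 0.7 -0.5 -0.2] w 42.9
shift [-1.8 -0.8 -0.3]
turn [ 0.      0.     -0.0001]
(-80, -77, -74) [(np.float64(-29.5), 3.4), (np.float64(-29.0), 4.4), (np.float64(-28.5), 4.9), (np.float64(-28.0), 5.0), (np.float64(-27.5), 5.2), (np.float64(-27.0), 5.6), (np.float64(-26.5), 6.0), (np.float64(-26.0), 6.3), (np.float64(-25.5), 6.5), (np.float64(-25.0), 6.5), (np.float64(-24.5), 5.9), (np.float64(-24.0), 4.9), (np.float64(-23.5), 4.2), (np.float64(-23.0), 3.9), (np.float64(-22.5), 3.6), (np.float64(-22.0), 2.6), (np.float64(-21.0), -2.5), (np.float64(-20.5), -4.1)]
(-80, -77, -74) [(np.float64(17.0), -2.8), (np.float64(17.5), -3.0), (np.float64(18.0), -3.4), (np.float64(18.5), -4.3), (np.float64(19.0), -5.3), (np.float64(19.5), -5.8), (np.float64(20.0), -5.9), (np.float64(20.5), -5.4), (np.float64(21.0), -4.4), (np.float64(21.5), -3.1), (np.float64(23.5), -2.6), (np.float64(24.0), -3.2), (np.float64(24.5), -3.6), (np.float64(25.0), -3.8), (np.float64(25.5), -3.6), (np.float64(26.0), -3.1)]
(-60, -56, -52) [(np.float64(-31.5), 2.6), (np.f
[... 246 characters left out ...]
), 5.2), (np.float64(-26.0), 5.0), (np.float64(-25.5), 4.8), (np.float64(-25.0), 3.9), (np.float64(-22.5), -2.6), (np.float64(-22.0), -3.3), (np.float64(-21.5), -4.3), (np.float64(-21.0), -5.1), (np.float64(-20.5), -5.5)]
(-60, -56, -52) [(np.float64(16.5), -3.0), (np.float64(17.0), -3.2), (np.float64(17.5), -3.4), (np.float64(18.0), -3.9), (np.float64(18.5), -4.7), (np.float64(19.0), -5.4), (np.float64(19.5), -5.6), (np.float64(20.0), -5.5), (np.float64(20.5), -4.8), (np.float64(21.0), -3.6), (np.float64(23.5), -2.8), (np.float64(24.0), -3.4), (np.float64(24.5), -3.8), (np.float64(25.0), -3.8), (np.float64(25.5), -3.4), (np.float64(26.0), -2.5)]
[[280.4 242.2]
 [280.  238.6]
 [283.4 236.4]]
```

View pics/m7.png

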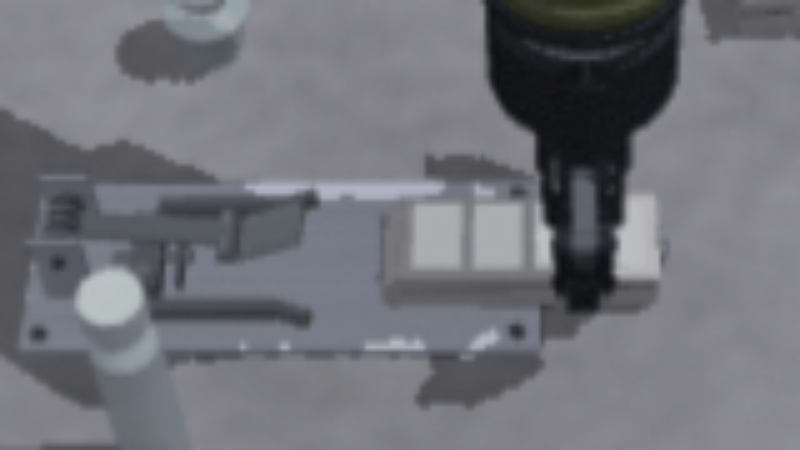

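Lateral estimates in robot terms: the top view gives about +1, the scene view about +2.5, and I'm now at +1.8. That fits inside the flare, so I'll slide on and watch the lateral force.

Request:
{"name": "apply_moves", "arguments": {
  "steps": [
    {"gripper": 0.7,"xyz": [0,4,0],"turn": [0,0,0]},
    {"gripper": 0.7,"xyz": [0,10,0],"turn": [0,0,0]},
    {"gripper": 0.7,"xyz": [0,16,0],"turn": [0,0,0]},
    {"gripper": 0.7,"xyz": [0,22,0],"turn": [0,0,0]},
    {"gripper": 0.7,"xyz": [0,28,0],"turn": [0,0,0]}
  ]
}}

```text
time: 7.47
position: [0.512, -0.019, 0.0087]
ee_rot: [3.132, 0.245, 0.0]
contact_force: [0.4, 0.8, -1.3]
gripper_width: 0.0426
```

Request:
{"name": "apply_moves", "arguments": {
  "steps": [
    {"gripper": 0.7,"xyz": [0,4,0],"turn": [0,0,0]},
    {"gripper": 0.7,"xyz": [0,8,0],"turn": [0,0,0]},
    {"gripper": 0.7,"xyz": [0,12,0],"turn": [0,0,0]},
    {"gripper": 0.7,"xyz": [0,12,0],"turn": [0,0,0]}
  ]
}}

```text
time: 7.8
position: [0.5139, -0.0309, 0.0087]
ee_rot: [3.132, 0.245, 0.0]
contact_force: [0.1, -0.2, -0.3]
gripper_width: 0.0428
```

Run:
```python
from h import *
plan((505.6,10.2,9),9)
p=np.array(get_obs()['position'][:2])*1000-O;print("s",p@e,"lat",p@f)
q,d=snapshot('scene');cv2.imwrite('pics/scene8.png',q)
p,d=snapshot('top');cv2.imwrite('pics/top8.png',p)
cv2.imwrite('pics/m8.png',np.vstack([cv2.resize(q[205:275,205:335],None,fx=6,fy=6,interpolation=2)[:, :660],cv2.resize(p[225:275,310:420],None,fx=6,fy=6,interpolation=2)])[:600] if 0 else cv2.resize(q[205:275,205:335],None,fx=6,fy=6,interpolation=2))
cv2.imwrite('pics/m8t.png',cv2.resize(p[215:285,310:420],None,fx=6,fy=6,interpolation=2))
```

```text
t 7.8 pos [513.9 -30.9   8.7] heading 8.93 tilt 0.02 F [ 0.1 -0.2 -0.3] w 42.8
shift [ -1.8 -41.8  -0.3]
turn [ 0.0004 -0.     -0.0012]
s -77.91958476219068 lat 1.7784520638288772
```

View pics/m8.png

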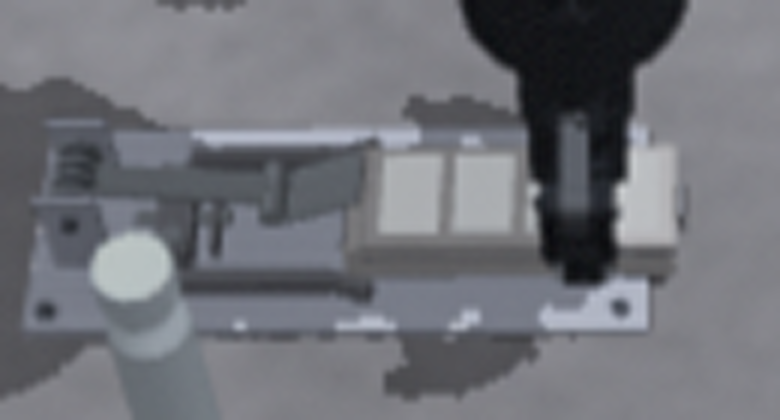

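View pics/m8t.png

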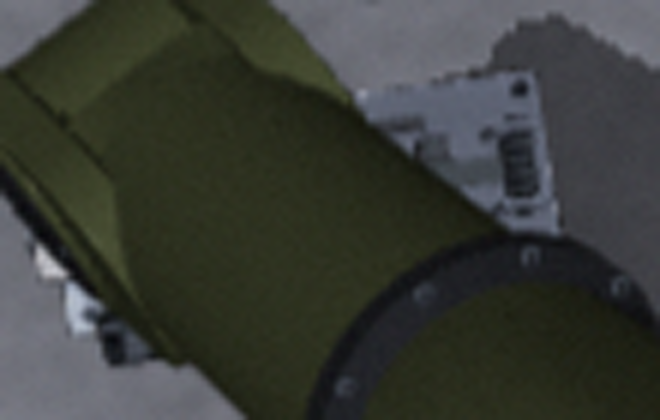

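No force yet; the nose is at about +12 in the flare. Advancing slowly.

Request:
{"name": "apply_moves", "arguments": {
  "steps": [
    {"gripper": 0.7,"xyz": [0,2,0],"turn": [0,0,0]},
    {"gripper": 0.7,"xyz": [0,4,0],"turn": [0,0,0]},
    {"gripper": 0.7,"xyz": [0,6,0],"turn": [0,0,0]},
    {"gripper": 0.7,"xyz": [0,6,0],"turn": [0,0,0]}
  ]
}}

```text
time: 8.23
position: [0.5148, -0.0362, 0.0087]
ee_rot: [3.132, 0.246, 0.0]
contact_force: [0.8, -0.5, 0.5]
gripper_width: 0.0429
```

```bash
cat >> h.py <<'E'
def st():
    o=get_obs();p=np.array(o['position'])*1000;q=p[:2]-O;F=np.array(o['contact_force'])
    print("t %.2f s %.2f lat %.2f z %.2f | Fe %.1f Ff %.1f Fz %.1f | M %s w %.1f"%(o['time'],q@e,q@f,p[2],F[:2]@e,F[:2]@f,F[2],np.round(o['ft_torque'],2),o['gripper_width']*1000))
E
python3 -c "
from h import *
st()"
```

```text
t 8.23 s -72.55 lat 1.83 z 8.68 | Fe 0.6 Ff 0.7 Fz 0.5 | M [-0.01 -0.01 -0.  ] w 42.9
```

Request:
{"name": "apply_moves", "arguments": {
  "steps": [
    {"gripper": 0.7,"xyz": [0,2,0],"turn": [0,0,0]},
    {"gripper": 0.7,"xyz": [0,4,0],"turn": [0,0,0]},
    {"gripper": 0.7,"xyz": [0,6,0],"turn": [0,0,0]},
    {"gripper": 0.7,"xyz": [0,6,0],"turn": [0,0,0]}
  ]
}}

```text
time: 8.57
position: [0.5157, -0.0422, 0.0087]
ee_rot: [3.132, 0.245, -0.0]
contact_force: [0.0, -0.8, -0.5]
gripper_width: 0.0427
```

```bash
python3 -c "
from h import *
st()"
```

```text
t 8.57 s -66.39 lat 1.77 z 8.65 | Fe 0.8 Ff -0.1 Fz -0.5 | M [-0.02 -0.   -0.04] w 42.7
```

Request:
{"name": "apply_moves", "arguments": {
  "steps": [
    {"gripper": 0.7,"xyz": [0,1.5,0],"turn": [0,0,0]},
    {"gripper": 0.7,"xyz": [0,3,0],"turn": [0,0,0]},
    {"gripper": 0.7,"xyz": [0,4.5,0],"turn": [0,0,0]},
    {"gripper": 0.7,"xyz": [0,4.5,0],"turn": [0,0,0]}
  ]
}}

```text
time: 8.9
position: [0.5164, -0.0465, 0.0087]
ee_rot: [3.132, 0.246, 0.0]
contact_force: [0.0, -0.4, -0.8]
gripper_width: 0.0431
```

```bash
python3 -c "
from h import *
st()"
```

```text
t 8.90 s -62.06 lat 1.79 z 8.69 | Fe 0.4 Ff -0.0 Fz -0.8 | M [-0.03 -0.04 -0.07] w 43.1
```

Request:
{"name": "apply_moves", "arguments": {
  "steps": [
    {"gripper": 0.7,"xyz": [0,1.5,0],"turn": [0,0,0]},
    {"gripper": 0.7,"xyz": [0,3,0],"turn": [0,0,0]},
    {"gripper": 0.7,"xyz": [0,3,0],"turn": [0,0,0]}
  ]
}}

```text
time: 9.15
position: [0.5168, -0.0484, 0.0087]
ee_rot: [-3.131, -0.247, -0.0]
contact_force: [-0.8, 3.0, -0.5]
gripper_width: 0.0429
```

```bash
python3 -c "
from h import *
st()
q,d=snapshot('scene');cv2.imwrite('pics/scene9.png',q)
cv2.imwrite('pics/m9.png',cv2.resize(q[205:275,205:335],None,fx=6,fy=6,interpolation=2))"
```

```text
t 9.15 s -60.14 lat 1.91 z 8.69 | Fe -3.1 Ff -0.3 Fz -0.5 | M [0.62 0.07 0.03] w 42.9
```

View pics/m9.png

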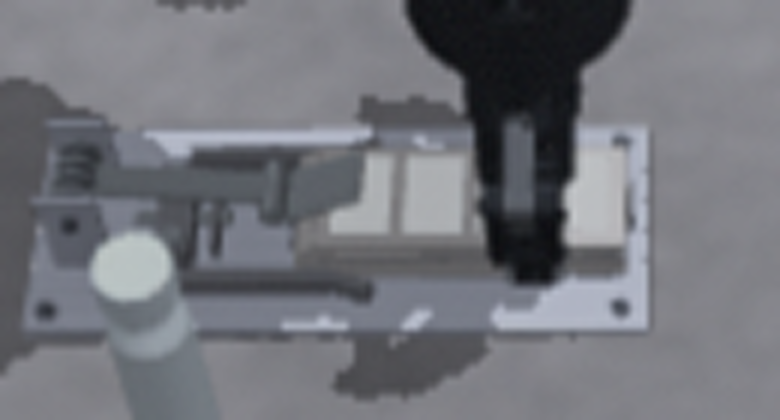

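The case is between the rails and has met the sprung slope: -3.1 N along the slide, no lateral force. Carrying on.

Request:
{"name": "apply_moves", "arguments": {
  "steps": [
    {"gripper": 0.7,"xyz": [0,1.5,0],"turn": [0,0,0]},
    {"gripper": 0.7,"xyz": [0,3,0],"turn": [0,0,0]},
    {"gripper": 0.7,"xyz": [0,4.5,0],"turn": [0,0,0]},
    {"gripper": 0.7,"xyz": [0,4.5,0],"turn": [0,0,0]}
  ]
}}

```text
time: 9.53
position: [0.5176, -0.0534, 0.0087]
ee_rot: [-3.131, -0.247, -0.0]
contact_force: [-0.1, 4.3, -0.5]
gripper_width: 0.0426
```

```bash
python3 -c "
from h import *
st()"
```

```text
t 9.53 s -55.07 lat 1.94 z 8.67 | Fe -4.3 Ff 0.6 Fz -0.5 | M [0.95 0.09 0.02] w 42.6
```

Request:
{"name": "apply_moves", "arguments": {
  "steps": [
    {"gripper": 0.7,"xyz": [0,1.5,0],"turn": [0,0,0]},
    {"gripper": 0.7,"xyz": [0,3,0],"turn": [0,0,0]},
    {"gripper": 0.7,"xyz": [0,4,0],"turn": [0,0,0]},
    {"gripper": 0.7,"xyz": [0,4,0],"turn": [0,0,0]}
  ]
}}

```text
time: 9.87
position: [0.5181, -0.0571, 0.0087]
ee_rot: [-3.131, -0.247, -0.0]
contact_force: [-0.5, 4.6, 0.3]
gripper_width: 0.0427
```

```bash
python3 -c "
from h import *
st()
q,d=snapshot('scene');cv2.imwrite('pics/scene10.png',q)
cv2.imwrite('pics/m10.png',cv2.resize(q[205:275,205:335],None,fx=6,fy=6,interpolation=2))"
```

```text
t 9.87 s -51.31 lat 1.88 z 8.70 | Fe -4.7 Ff 0.2 Fz 0.3 | M [ 1.09  0.1  -0.01] w 42.7
```

View pics/m10.png

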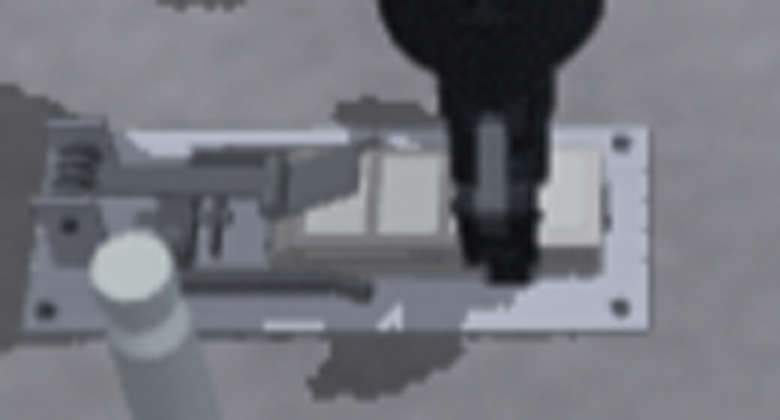

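The arm is riding up (tip now at about (375,143)). The nose is at about +39. Steps get smaller from here.

Request:
{"name": "apply_moves", "arguments": {
  "steps": [
    {"gripper": 0.7,"xyz": [0,1,0],"turn": [0,0,0]},
    {"gripper": 0.7,"xyz": [0,2,0],"turn": [0,0,0]},
    {"gripper": 0.7,"xyz": [0,2,0],"turn": [0,0,0]}
  ]
}}

```text
time: 10.17
position: [0.5184, -0.0588, 0.0087]
ee_rot: [-3.131, -0.247, -0.0]
contact_force: [-0.2, 5.6, 0.1]
gripper_width: 0.0432
```

Request:
{"name": "apply_moves", "arguments": {
  "steps": [
    {"gripper": 0.7,"xyz": [0,1,0],"turn": [0,0,0]},
    {"gripper": 0.7,"xyz": [0,2,0],"turn": [0,0,0]},
    {"gripper": 0.7,"xyz": [0,2,0],"turn": [0,0,0]}
  ]
}}

```text
time: 10.42
position: [0.5187, -0.0604, 0.0087]
ee_rot: [-3.13, -0.248, -0.0]
contact_force: [-0.7, 6.9, -1.0]
gripper_width: 0.0424
```

```bash
python3 -c "
from h import *
st()"
```

```text
t 10.42 s -48.02 lat 1.89 z 8.68 | Fe -6.9 Ff 0.3 Fz -1.0 | M [ 1.45  0.24 -0.06] w 42.4
```

Request:
{"name": "apply_moves", "arguments": {
  "steps": [
    {"gripper": 0.7,"xyz": [0,0.7,0],"turn": [0,0,0]},
    {"gripper": 0.7,"xyz": [0,1.5,0],"turn": [0,0,0]},
    {"gripper": 0.7,"xyz": [0,1.5,0],"turn": [0,0,0]}
  ]
}}

```text
time: 10.67
position: [0.519, -0.0624, 0.0087]
ee_rot: [-3.131, -0.247, -0.0]
contact_force: [-0.7, 4.9, 0.8]
gripper_width: 0.0428
```

```bash
python3 -c "
from h import *
st()"
```

```text
t 10.67 s -45.95 lat 1.88 z 8.69 | Fe -5.0 Ff 0.0 Fz 0.8 | M [0.96 0.11 0.06] w 42.8
```

The force has dropped, so the lid edge is past the bearing bar. Now feeling for the pad.

Request:
{"name": "apply_moves", "arguments": {
  "steps": [
    {"gripper": 0.7,"xyz": [0,0.5,0],"turn": [0,0,0]},
    {"gripper": 0.7,"xyz": [0,1,0],"turn": [0,0,0]},
    {"gripper": 0.7,"xyz": [0,1,0],"turn": [0,0,0]}
  ]
}}

```text
time: 10.92
position: [0.5191, -0.0643, 0.0086]
ee_rot: [3.132, 0.246, -0.0]
contact_force: [0.1, 3.2, -1.2]
gripper_width: 0.043
```

```bash
python3 -c "
from h import *
st()"
```

```text
t 10.92 s -44.02 lat 1.75 z 8.64 | Fe -3.2 Ff 0.6 Fz -1.2 | M [0.71 0.07 0.02] w 43.0
```

Request:
{"name": "apply_moves", "arguments": {
  "steps": [
    {"gripper": 0.7,"xyz": [0,0.5,0],"turn": [0,0,0]},
    {"gripper": 0.7,"xyz": [0,1,0],"turn": [0,0,0]},
    {"gripper": 0.7,"xyz": [0,1,0],"turn": [0,0,0]}
  ]
}}

```text
time: 11.17
position: [0.5193, -0.0652, 0.0087]
ee_rot: [3.132, 0.246, -0.0]
contact_force: [-1.1, 2.4, -0.1]
gripper_width: 0.0427
```

```bash
python3 -c "
from h import *
st()"
```

```text
t 11.17 s -43.12 lat 1.74 z 8.68 | Fe -2.5 Ff -0.7 Fz -0.1 | M [ 0.55 -0.03  0.03] w 42.7
```

Request:
{"name": "apply_moves", "arguments": {
  "steps": [
    {"gripper": 0.7,"xyz": [0,0.5,0],"turn": [0,0,0]},
    {"gripper": 0.7,"xyz": [0,1,0],"turn": [0,0,0]},
    {"gripper": 0.7,"xyz": [0,1,0],"turn": [0,0,0]}
  ]
}}

```text
time: 11.42
position: [0.5194, -0.066, 0.0087]
ee_rot: [3.132, 0.246, -0.0]
contact_force: [-0.3, 3.1, 0.2]
gripper_width: 0.0424
```

```bash
python3 -c "
from h import *
st()"
```

```text
t 11.42 s -42.31 lat 1.74 z 8.69 | Fe -3.1 Ff 0.2 Fz 0.2 | M [ 0.59  0.04 -0.03] w 42.4
```

Request:
{"name": "apply_moves", "arguments": {
  "steps": [
    {"gripper": 0.7,"xyz": [0,0.5,0],"turn": [0,0,0]},
    {"gripper": 0.7,"xyz": [0,1,0],"turn": [0,0,0]},
    {"gripper": 0.7,"xyz": [0,1,0],"turn": [0,0,0]}
  ]
}}

```text
time: 11.67
position: [0.5196, -0.067, 0.0087]
ee_rot: [3.132, 0.246, 0.0]
contact_force: [-0.6, 3.4, -0.4]
gripper_width: 0.0424
```

```bash
python3 -c "
from h import *
st()"
```

```text
t 11.67 s -41.36 lat 1.80 z 8.68 | Fe -3.5 Ff -0.0 Fz -0.4 | M [ 0.6   0.07 -0.01] w 42.4
```

Request:
{"name": "apply_moves", "arguments": {
  "steps": [
    {"gripper": 0.7,"xyz": [0,0.5,0],"turn": [0,0,0]},
    {"gripper": 0.7,"xyz": [0,1,0],"turn": [0,0,0]},
    {"gripper": 0.7,"xyz": [0,1,0],"turn": [0,0,0]}
  ]
}}

```text
time: 11.92
position: [0.5198, -0.0679, 0.0087]
ee_rot: [3.132, 0.246, 0.0]
contact_force: [-0.9, 2.8, -1.0]
gripper_width: 0.043
```

```bash
python3 -c "
from h import *
st()"
```

```text
t 11.92 s -40.39 lat 1.80 z 8.66 | Fe -2.9 Ff -0.4 Fz -1.0 | M [0.65 0.05 0.02] w 43.0
```

Request:
{"name": "apply_moves", "arguments": {
  "steps": [
    {"gripper": 0.7,"xyz": [0,0.5,0],"turn": [0,0,0]},
    {"gripper": 0.7,"xyz": [0,1,0],"turn": [0,0,0]},
    {"gripper": 0.7,"xyz": [0,1,0],"turn": [0,0,0]}
  ]
}}

```text
time: 12.17
position: [0.5199, -0.0689, 0.0087]
ee_rot: [3.132, 0.246, 0.0]
contact_force: [-1.1, 4.2, -1.8]
gripper_width: 0.0427
```

```bash
python3 -c "
from h import *
st()"
```

```text
t 12.17 s -39.38 lat 1.80 z 8.67 | Fe -4.4 Ff -0.4 Fz -1.8 | M [ 0.6   0.03 -0.04] w 42.7
```

Request:
{"name": "apply_moves", "arguments": {
  "steps": [
    {"gripper": 0.7,"xyz": [0,0.5,0],"turn": [0,0,0]},
    {"gripper": 0.7,"xyz": [0,1,0],"turn": [0,0,0]},
    {"gripper": 0.7,"xyz": [0,1,0],"turn": [0,0,0]}
  ]
}}

```text
time: 12.42
position: [0.5201, -0.0699, 0.0087]
ee_rot: [3.132, 0.246, -0.0]
contact_force: [-0.7, 2.8, -0.6]
gripper_width: 0.0426
```

```bash
python3 -c "
from h import *
st()"
```

```text
t 12.42 s -38.36 lat 1.78 z 8.67 | Fe -2.9 Ff -0.3 Fz -0.6 | M [ 0.66 -0.    0.04] w 42.6
```

Request:
{"name": "apply_moves", "arguments": {
  "steps": [
    {"gripper": 0.7,"xyz": [0,0.5,0],"turn": [0,0,0]},
    {"gripper": 0.7,"xyz": [0,1,0],"turn": [0,0,0]},
    {"gripper": 0.7,"xyz": [0,1,0],"turn": [0,0,0]}
  ]
}}

```text
time: 12.67
position: [0.5202, -0.0709, 0.0087]
ee_rot: [3.132, 0.246, -0.0]
contact_force: [-0.7, 2.0, -1.0]
gripper_width: 0.0428
```

```bash
python3 -c "
from h import *
st()
q,d=snapshot('scene');cv2.imwrite('pics/scene11.png',q)
cv2.imwrite('pics/m11.png',cv2.resize(q[205:275,205:335],None,fx=6,fy=6,interpolation=2))"
```

```text
t 12.67 s -37.34 lat 1.78 z 8.68 | Fe -2.1 Ff -0.4 Fz -1.0 | M [0.6  0.01 0.01] w 42.8
```

View pics/m11.png

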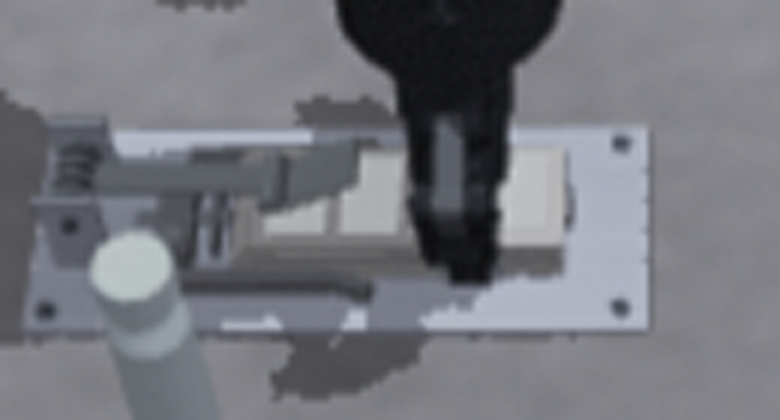

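The arm is lifted and the pad lies just ahead of the nose (crop x about 215 against 235). Moment Mx of about 0.6 is my drag baseline.

Request:
{"name": "apply_moves", "arguments": {
  "steps": [
    {"gripper": 0.7,"xyz": [0,0.5,0],"turn": [0,0,0]},
    {"gripper": 0.7,"xyz": [0,1,0],"turn": [0,0,0]},
    {"gripper": 0.7,"xyz": [0,1,0],"turn": [0,0,0]}
  ]
}}

```text
time: 12.97
position: [0.5204, -0.0719, 0.0087]
ee_rot: [3.132, 0.246, -0.0]
contact_force: [-0.5, 2.2, -1.2]
gripper_width: 0.0429
```

```bash
python3 -c "
from h import *
st()"
```

```text
t 12.97 s -36.36 lat 1.77 z 8.67 | Fe -2.2 Ff -0.2 Fz -1.2 | M [0.61 0.05 0.04] w 42.9
```

Request:
{"name": "apply_moves", "arguments": {
  "steps": [
    {"gripper": 0.7,"xyz": [0,0.5,0],"turn": [0,0,0]},
    {"gripper": 0.7,"xyz": [0,1,0],"turn": [0,0,0]},
    {"gripper": 0.7,"xyz": [0,1,0],"turn": [0,0,0]}
  ]
}}

```text
time: 13.22
position: [0.5205, -0.0728, 0.0087]
ee_rot: [-3.132, -0.246, -0.0]
contact_force: [-0.9, 3.7, -0.1]
gripper_width: 0.0425
```

```bash
python3 -c "
from h import *
st()"
```

```text
t 13.22 s -35.41 lat 1.79 z 8.66 | Fe -3.8 Ff -0.3 Fz -0.1 | M [0.68 0.03 0.08] w 42.5
```

Request:
{"name": "apply_moves", "arguments": {
  "steps": [
    {"gripper": 0.7,"xyz": [0,0.5,0],"turn": [0,0,0]},
    {"gripper": 0.7,"xyz": [0,1,0],"turn": [0,0,0]},
    {"gripper": 0.7,"xyz": [0,1,0],"turn": [0,0,0]}
  ]
}}

```text
time: 13.47
position: [0.5207, -0.0738, 0.0087]
ee_rot: [-3.132, -0.246, -0.0]
contact_force: [0.3, 4.4, -1.0]
gripper_width: 0.043
```

```bash
python3 -c "
from h import *
st()"
```

```text
t 13.47 s -34.48 lat 1.80 z 8.69 | Fe -4.3 Ff 1.0 Fz -1.0 | M [0.79 0.05 0.02] w 43.0
```

Mx is rising (0.60, 0.68, 0.79), so the pin is being pressed. The pad should be within about 3 mm.

Request:
{"name": "apply_moves", "arguments": {
  "steps": [
    {"gripper": 0.7,"xyz": [0,0.4,0],"turn": [0,0,0]},
    {"gripper": 0.7,"xyz": [0,0.8,0],"turn": [0,0,0]},
    {"gripper": 0.7,"xyz": [0,0.8,0],"turn": [0,0,0]}
  ]
}}

```text
time: 13.72
position: [0.5208, -0.0746, 0.0087]
ee_rot: [-3.132, -0.246, -0.0]
contact_force: [-1.1, 3.6, -1.0]
gripper_width: 0.0424
```

```bash
python3 -c "
from h import *
st()"
```

```text
t 13.72 s -33.64 lat 1.80 z 8.66 | Fe -3.7 Ff -0.5 Fz -1.0 | M [ 0.86  0.16 -0.01] w 42.4
```

Request:
{"name": "apply_moves", "arguments": {
  "steps": [
    {"gripper": 0.7,"xyz": [0,0.4,0],"turn": [0,0,0]},
    {"gripper": 0.7,"xyz": [0,0.8,0],"turn": [0,0,0]},
    {"gripper": 0.7,"xyz": [0,0.8,0],"turn": [0,0,0]}
  ]
}}

```text
time: 13.97
position: [0.5209, -0.0754, 0.0087]
ee_rot: [-3.132, -0.246, -0.0]
contact_force: [-0.7, 3.6, -1.0]
gripper_width: 0.0428
```

```bash
python3 -c "
from h import *
st()"
```

```text
t 13.97 s -32.84 lat 1.81 z 8.68 | Fe -3.6 Ff -0.2 Fz -1.0 | M [ 0.83  0.   -0.03] w 42.8
```

Request:
{"name": "apply_moves", "arguments": {
  "steps": [
    {"gripper": 0.7,"xyz": [0,0.3,0],"turn": [0,0,0]},
    {"gripper": 0.7,"xyz": [0,0.6,0],"turn": [0,0,0]},
    {"gripper": 0.7,"xyz": [0,0.6,0],"turn": [0,0,0]}
  ]
}}

```text
time: 14.22
position: [0.521, -0.076, 0.0087]
ee_rot: [-3.132, -0.246, -0.0]
contact_force: [-1.0, 4.7, 0.1]
gripper_width: 0.043
```

```bash
python3 -c "
from h import *
st()"
```

```text
t 14.22 s -32.24 lat 1.80 z 8.67 | Fe -4.8 Ff -0.2 Fz 0.1 | M [0.86 0.1  0.05] w 43.0
```

Request:
{"name": "apply_moves", "arguments": {
  "steps": [
    {"gripper": 0.7,"xyz": [0,0.3,0],"turn": [0,0,0]},
    {"gripper": 0.7,"xyz": [0,0.6,0],"turn": [0,0,0]},
    {"gripper": 0.7,"xyz": [0,0.6,0],"turn": [0,0,0]}
  ]
}}

```text
time: 14.47
position: [0.5211, -0.0766, 0.0087]
ee_rot: [-3.132, -0.246, -0.0]
contact_force: [-1.0, 4.2, -0.4]
gripper_width: 0.0429
```

```bash
python3 -c "
from h import *
st()"
```

```text
t 14.47 s -31.65 lat 1.78 z 8.68 | Fe -4.3 Ff -0.4 Fz -0.4 | M [0.82 0.03 0.02] w 42.9
```

Request:
{"name": "apply_moves", "arguments": {
  "steps": [
    {"gripper": 0.7,"xyz": [0,0.5,0],"turn": [0,0,0]},
    {"gripper": 0.7,"xyz": [0,0.5,0],"turn": [0,0,0]}
  ]
}}

```text
time: 14.63
position: [0.5211, -0.0766, 0.0087]
ee_rot: [-3.131, -0.247, 0.0]
contact_force: [-1.1, 5.3, -0.8]
gripper_width: 0.043
```

```bash
python3 -c "
from h import *
st()"
```

```text
t 14.63 s -31.58 lat 1.79 z 8.67 | Fe -5.4 Ff -0.3 Fz -0.8 | M [ 1.11  0.19 -0.07] w 43.0
```

Request:
{"name": "apply_moves", "arguments": {
  "steps": [
    {"gripper": 0.7,"xyz": [0,0.5,0],"turn": [0,0,0]},
    {"gripper": 0.7,"xyz": [0,0.5,0],"turn": [0,0,0]}
  ]
}}

```text
time: 14.8
position: [0.5211, -0.0766, 0.0087]
ee_rot: [-3.131, -0.247, 0.0]
contact_force: [-1.9, 6.8, -0.3]
gripper_width: 0.043
```

```bash
python3 -c "
from h import *
st()"
```

```text
t 14.80 s -31.57 lat 1.76 z 8.66 | Fe -7.0 Ff -0.8 Fz -0.3 | M [ 1.4   0.27 -0.08] w 43.0
```

Position has stalled at s = -31.57 while the force rises about 1.5 N per 0.5 mm, so that's the pad. Building up to about 7 N beyond drag.

Request:
{"name": "apply_moves", "arguments": {
  "steps": [
    {"gripper": 0.7,"xyz": [0,0.4,0],"turn": [0,0,0]},
    {"gripper": 0.7,"xyz": [0,0.8,0],"turn": [0,0,0]},
    {"gripper": 0.7,"xyz": [0,0.8,0],"turn": [0,0,0]}
  ]
}}

```text
time: 15.05
position: [0.5211, -0.0766, 0.0087]
ee_rot: [-3.13, -0.248, 0.0]
contact_force: [-1.7, 9.5, -0.1]
gripper_width: 0.0426
```

```bash
python3 -c "
from h import *
st()"
```

```text
t 15.05 s -31.56 lat 1.78 z 8.70 | Fe -9.6 Ff -0.2 Fz -0.1 | M [ 1.77  0.36 -0.19] w 42.6
```

Request:
{"name": "apply_moves", "arguments": {
  "steps": [
    {"gripper": 0.7,"xyz": [0,0.5,0],"turn": [0,0,0]},
    {"gripper": 0.7,"xyz": [0,0.5,0],"turn": [0,0,0]},
    {"gripper": 0.7,"xyz": [0,0.5,0],"turn": [0,0,0]},
    {"gripper": 0.7,"xyz": [0,0.5,0],"turn": [0,0,0]},
    {"gripper": 0.7,"xyz": [0,0.5,0],"turn": [0,0,0]}
  ]
}}

```text
time: 15.47
position: [0.5211, -0.0767, 0.0087]
ee_rot: [-3.129, -0.248, 0.0]
contact_force: [-2.5, 9.8, 0.0]
gripper_width: 0.0428
```

```bash
python3 -c "
from h import *
st()
q,d=snapshot('scene');cv2.imwrite('pics/scene12.png',q)
cv2.imwrite('pics/m12.png',cv2.resize(q[205:275,205:335],None,fx=6,fy=6,interpolation=2))"
```

```text
t 15.47 s -31.55 lat 1.74 z 8.68 | Fe -10.1 Ff -0.9 Fz 0.0 | M [ 2.04  0.49 -0.16] w 42.8
```

View pics/m12.png

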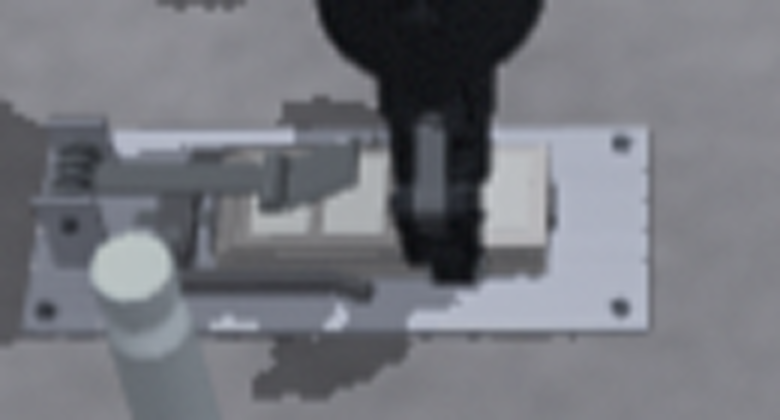

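Stop force is about 7 N and has been held for over 0.4 s. Now opening without backing off.

Request:
{"name": "apply_moves", "arguments": {
  "steps": [
    {"gripper": 0.46,"xyz": [0,0,0],"turn": [0,0,0]},
    {"gripper": 0.42,"xyz": [0,0,0],"turn": [0,0,0]},
    {"gripper": 0.38,"xyz": [0,0,0],"turn": [0,0,0]},
    {"gripper": 0.3,"xyz": [0,0,0],"turn": [0,0,0]},
    {"gripper": 0.3,"xyz": [0,0,0],"turn": [0,0,0]}
  ]
}}

```text
time: 15.93
position: [0.5216, -0.0796, 0.0087]
ee_rot: [3.131, 0.245, 0.0]
contact_force: [0.1, -0.3, 0.1]
gripper_width: 0.0599
```

```bash
python3 -c "
from h import *
st()
q,d=snapshot('scene');cv2.imwrite('pics/scene13.png',q)
cv2.imwrite('pics/m13.png',cv2.resize(q[205:275,205:335],None,fx=6,fy=6,interpolation=2))"
```

```text
t 15.93 s -28.59 lat 1.77 z 8.72 | Fe 0.3 Ff 0.1 Fz 0.1 | M [-0.01  0.03  0.01] w 59.9
```

View pics/m13.png

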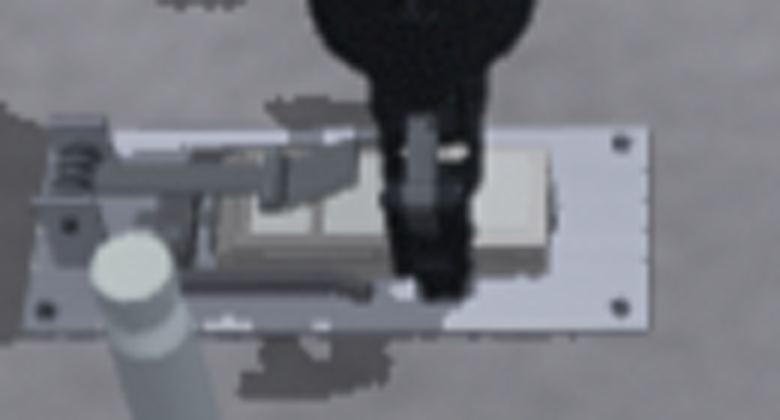

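The case stayed put and the forces are zero. Lifting straight up.

Request:
{"name": "apply_moves", "arguments": {
  "steps": [
    {"gripper": 0.25,"xyz": [0,-3,-5],"turn": [0,0,0]},
    {"gripper": 0.2,"xyz": [0,-3,-20],"turn": [0,0,0]},
    {"gripper": 0.2,"xyz": [0,-3,-45],"turn": [0,0,0]},
    {"gripper": 0.2,"xyz": [0,-3,-80],"turn": [0,0,0]},
    {"gripper": 0.2,"xyz": [0,-3,-120],"turn": [0,0,0]}
  ]
}}

```text
time: 16.4
position: [0.5197, -0.0754, 0.1292]
ee_rot: [-3.131, -0.248, 0.005]
contact_force: [0.8, -0.0, -0.1]
gripper_width: 0.0683
```

Request:
{"name": "apply_moves", "arguments": {
  "steps": [
    {"gripper": 0.2,"xyz": [0,-40,-30],"turn": [0,0,0]},
    {"gripper": 0.2,"xyz": [0,-80,-60],"turn": [0,0,0]},
    {"gripper": 0.2,"xyz": [-20,-120,-60],"turn": [0,0,0]},
    {"gripper": 0.2,"xyz": [-40,-160,-60],"turn": [0,0,0]},
    {"gripper": 0.2,"xyz": [-60,-200,-60],"turn": [0,0,0]}
  ]
}}

```text
time: 16.82
position: [0.4424, 0.0962, 0.1896]
ee_rot: [-3.132, -0.246, -0.004]
contact_force: [0.1, 0.8, -0.8]
gripper_width: 0.0686
```

Request:
{"name": "apply_moves", "arguments": {
  "steps": [
    {"gripper": 0.2,"xyz": [-20,-40,0],"turn": [0,0,0]},
    {"gripper": 0.2,"xyz": [-20,-60,0],"turn": [0,0,0]},
    {"gripper": 0.2,"xyz": [-20,-60,0],"turn": [0,0,0]},
    {"gripper": 0.2,"xyz": [-20,-60,0],"turn": [0,0,0]}
  ]
}}

```text
time: 17.15
position: [0.4135, 0.1517, 0.189]
ee_rot: [3.131, 0.252, 0.002]
contact_force: [0.3, -0.4, -1.3]
gripper_width: 0.0686
```

Run:
```python
from h import *
st()
q,d=snapshot('scene');cv2.imwrite('pics/scene14.png',q)
p,d=snapshot('top');cv2.imwrite('pics/top14.png',p)
cv2.imwrite('pics/m14.png',cv2.resize(q[205:275,205:335],None,fx=6,fy=6,interpolation=2))
cv2.imwrite('pics/m14t.png',cv2.resize(p[190:300,310:420],None,fx=5,fy=5,interpolation=2))
t0=cv2.imread('pics/top0.png')
ys=np.arange(-32,33,.5)
for xs,n in(((-50,-45,-40),'clasp'),((-20,-15,-10),'mid')):
  A=prof('top',p,xs,ys,28).mean(0);g=np.gradient(cv2.GaussianBlur(A.reshape(1,-1),(5,1),1)[0])
  print(n,[(y,round(float(v),1)) for y,v in zip(ys,g) if abs(v)>3 and abs(y)>15])
```

```text
t 17.15 s -273.95 lat -68.78 z 188.99 | Fe 0.4 Ff 0.2 Fz -1.3 | M [-0.08  0.   -0.01] w 68.6
clasp [(np.float64(-28.5), 3.2), (np.float64(-28.0), 4.4), (np.float64(-27.5), 5.3), (np.float64(-27.0), 5.7), (np.float64(-26.5), 5.8), (np.float64(-26.0), 5.8), (np.float64(-25.5), 5.5), (np.float64(-25.0), 5.0), (np.float64(-24.5), 4.3), (np.float64(-22.5), -3.8), (np.float64(-22.0), -4.7), (np.float64(-21.5), -4.2), (np.float64(-20.0), 4.8), (np.float64(-19.5), 7.6), (np.float64(-19.0), 8.8), (np.float64(-18.5), 8.3), (np.float64(-18.0), 6.6), (np.float64(-17.5), 4.3), (np.float64(26.0), 3.1)]
mid [(np.float64(-20.5), 3.4), (np.float64(-20.0), 4.7), (np.float64(-19.5), 6.0), (np.float64(-19.0), 6.5), (np.float64(-18.5), 6.2), (np.float64(-18.0), 5.6), (np.float64(-17.5), 5.0), (np.float64(-17.0), 4.2), (np.float64(-16.5), 3.6), (np.float64(-16.0), 3.2)]
```

View pics/m14.png

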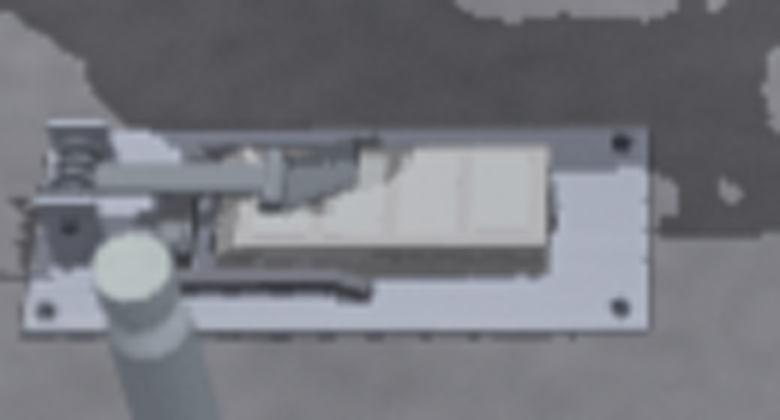

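View pics/m14t.png

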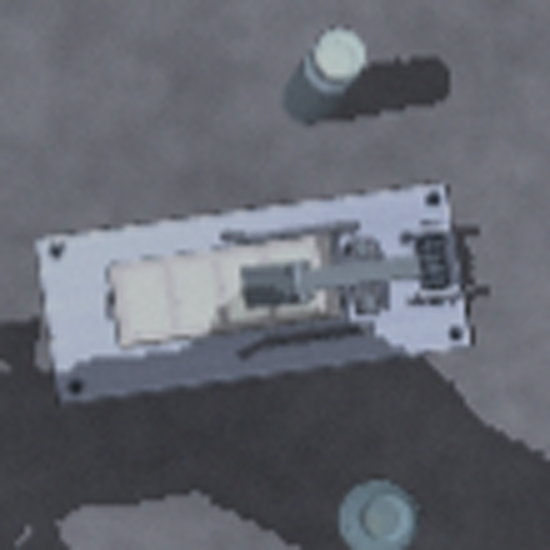

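View pics/scene14.png

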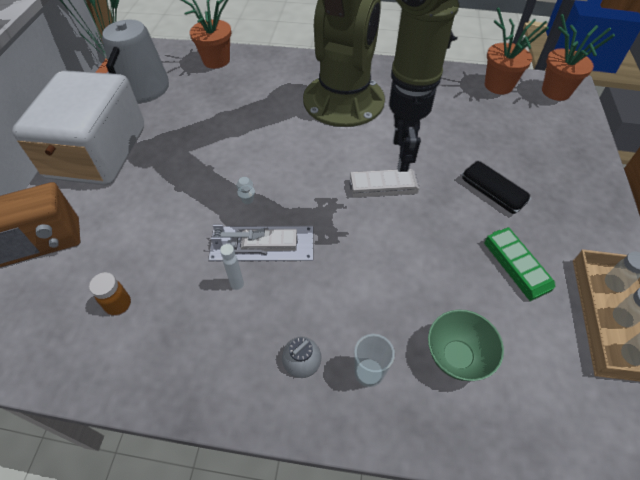

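The case lies between the rails with its hinge end at the pad. The arm's plate bears on the lid and the clasp edge is at the same pixel (crop about 548) as while it was pressed. Bystanders are where they were, and the hand is clear. Handing in.

```bash
python3 -c "
from workcell import *
print(close_job())"
```

```text
the job is handed in; nothing more can be done
None
```

The pill case is in the stand, pressed home against the stop's pad, with the hold-down arm bearing on its lid. I handed the job in at about 17 s; no verdict was reported.

**What I did:** I gripped the small white case about 30 mm from its clasp end and laid it flat on the stand's floor at the mouth. I slid it hinge end first under the arm: force peaked at about 7 N on the slope, then about 3 N of drag. The pin's light resistance showed about 4 mm before the pad. At the pad the motion stopped dead. I pressed to about 7 N beyond drag, held it over 0.4 s, then opened the fingers without backing off.

**Last checks:**
- **Case:** the clasp edge was at the same pixel while pressed, after release and after the hand had left. The case lies between the rails under the raised arm.
- **Hand:** it is well clear and reads no contact force.
- **Surroundings:** the bystanders look where they were at the start.

**What disagreed or was not measured:**
- **Centring:** the cameras differed by 1 to 2 mm on the stand's centre line, so I took a middle value. There was no clear sideways force during the slide. In the top view the case sits slightly towards the vial-side rail, though the rails limit it to about 2.5 mm off centre. A final edge measurement in the top view was spoiled by shadow.
- **Forces after release:** the arm's force on the lid and the pin force could not be measured directly.

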